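Sort out a stripped pivot

ROBOT

A 7-joint arm with a two-finger parallel gripper is mounted at the origin on a cart in front of the work surface, level with it; the furniture and walls round the work are solid. World frame = base frame: x ahead of the robot, y to its left, z up, the work surface at z = 0. Lengths are in m, angles in rad, forces in N, time in s.
With the tool pointing down it reaches from about 0.4 to 0.875 m from the base axis. Payload 19.3 kg.
Tool frame: the origin (TCP) lies midway between the tips of the shut fingers; the grasp point (between the pads) lies bot.pinch_z behind it (bot.pinch_z is the distance from the TCP to the grasp point, in m); z points along the fingers, y is the line along which they close (so a half turn about z gives the same grasp; the last joint's range is limited). The gripper opens to 85 mm and grips with 20 to 120 N. Pads are 22 mm wide; open, the fingers measure 114 mm over their backs; the gripper's body (76 mm by 85 mm) begins 54 mm behind the grasp point. The pads swing forward as they close: fully open they stand 13 mm farther back than shut.
Start: joints at [-1.345, 0.521, -0.036, 1.599, 0.021, 1.021, -0.113], TCP at [0.182, 0.598, 0.231] pointing down, gripper open.
Joint ranges: [-2.91, 2.91], [-0.3, 2.13], [-1.5, 1.42], [0.17, 2.43], [-1.26, 4.41], [0.16, 1.93], [-2.52, 2.52]. Speed limits (rad/s): [1.89, 1.89, 2.39, 2.39, 3.01, 3.01, 3.01].

INTERFACE

Orientations are given as [roll, pitch, yaw] about the fixed x, y, z axes, in that order (R = Rz(yaw) Ry(pitch) Rx(roll)).
In Python, from workcell import readout, grab_frame, camera_info, workorder, bot gives the robot as it stands. The module is installed in compiled form; this text tells all that it offers.
- The arm moves only by the tool drive_tool, never from a script. Its argument "targets" is a list of rows, each an object of numbers: "dx", "dy", "dz": the shift along the tool's x, y, z as a fraction of full scale; "yaw": the turn about the tool's z as a fraction of full scale; "fingers": the closure, from 0 (fully open) to 1 (shut). In form: [{"dx": .., "dy": .., "dz": .., "yaw": .., "fingers": ..}, ...]. A call has 1 to 20 rows; each row shifts and turns the commanded pose from where the row before left it, along the tool's axes as they then stand; what a row does not reach is not made up. Full scale, the value 1, is 0.1 m for a shift and 90 degrees for a turn. A row lasts 1/10 s, in which the tool goes at most 50 mm and 8.59 degrees, less where a joint would pass 70% of its speed; a pose out of reach is approached as far as the arm can. A call with a number of a shift or a turn outside -1 to 1 is refused whole. A call with a gripper value outside its range is refused whole. The fingers move at their own pace and stop on an object; "squeeze" is the grip in N (left out, the last holds). Time passes only in rows, so rows that do not move let the fingers close. It gives the time, the measured TCP pose, the force, the opening and the grip force at its end, in the units of the state.
- readout.observe(): the state, without advancing time (a new reading comes with each control period).
- grab_frame(name): name is "scene" or "top"; returns the picture (420x560x3 uint8, blue, green, red); there is no depth.
- camera_info(name): a dict with "fx", "fy", "cx", "cy" (pixels), "T" (4x4, takes a point from camera to world coordinates). Camera axes: x right, y up, looking along -z (the intrinsics and any distortion apply to the point x, -y, -z); pixel columns grow to the right and rows downward; lengths in m; the calibration is good to about 2 mm. A picture is of the moment at which its call begins. camera_info takes no time and is no camera call.
- workorder.job_done(): hands the job in; it is judged then, once.
The state is a dict: "clock": time; "qpos": joint angles; "qd": joint speeds; "joint_efforts": joint torques, N m; "position": TCP position; "tool_rot": TCP orientation; "force": force on the tool from outside, world axes, zero at the start; "moment": the same for the moment, N m; "grip_width": finger opening in m; "finger_force": force on a finger pad.
Only numpy, scipy, OpenCV 4.12 (cv2) and the standard library are available. Lean on these libraries where they do the work, as an engineer would, in place of code of your own. Each camera call takes 0.05 s, during which the arm holds its last target. There are 200 camera calls.

TASK

The five parts of a stripped pivot lie on the bench: sort them by kind. Bearing parts go on the spindle stand, the bronze thrust washer first, flat on the stand's base, and the bronze bush standing on it; the ground pin is laid gently, without dropping it, in the pair of V rests, lying in both V's with its middle midway between them; the fasteners (bolt and nut) go in the blue bin at the front of the bench, not the one at the back beside the press.

Things in the scene. Friction and masses are not known exactly. Their poses are not given: they have to be found in the camera images.
- bronze_washer: Flat tan bronze thrust washer lying on the bench: outer diameter 60, bore 36 (the usable round opening is 33), 8 thick. Origin at the centre of its underside, z along its axis, up. 0.11 kg.
- bronze_bush: Plain tan bronze bush (short thick tube) standing on end: outer diameter 60, bore 49 (usable opening 44), 40 high. Origin at the centre of its underside, z along its axis, up. 0.29 kg.
- ground_pin: Light grey ground steel pin, a plain cylinder 20 in diameter and 110 long, lying on the bench. Its y axis is the pin's long axis. The body origin is on the pin's surface (underneath at the start), level with its middle; point pin_mid is its true centre. 0.27 kg.
- pin_mid (a point): Centre of the ground pin, on its axis and half way along it; axes as the pin's (y is the long axis).
- hex_bolt: Bright M16 hexagon bolt standing upright on its head: head 27 across corners, 24 across flats, 10 high; shank 16 in diameter above it, 80 high in all. Origin at the centre of the head's underside, z up along the shank. 0.15 kg.
- hex_nut: Bright M20 hexagon nut lying flat: 34 across corners (along its x), 30 across flats (two flats face +-y), 16 high. Origin at the centre of its underside, z up. 0.07 kg.
- spindle_stand: Parts stand, heavy, does not move: red round base 104 in diameter (flat top 92 across) with an upright steel spindle in its middle. Top of the base at z = 12, spindle 16 in diameter with a tapered tip that ends at z = 58. Origin at the centre of the underside, z up along the spindle.
- v_rests: Pair of V rests for a shaft, heavy, fixed: green base plate 110 (x) x 62 (y) x 10 with two steel 90 degree V's, 12 thick, centred at x = +36 and -36 (60 free between), grooves along x. V bottom at z = 38, about 45 wide at the top, z = 60. The 20 mm pin at rest has its axis along x at y = 0, z = 52, its middle at x = 0. Origin at the centre of the underside, z up.
- parts_bin: Small blue open stacking bin on the front part of the bench (another, not listed and not used, stands at the back beside the press); does not move: 164 (x) x 105 (y) x 69 high. Inner floor about 4 above the bench, from x = -56 to +71 and y = -41 to +41; side and back (+x) walls 66 to 69 high, front (-x) lip about 32 high. Origin at the centre of the underside, z up.
Mind the look-alikes: they are no part of the job. Leave any yellow look-alike of the hex_nut alone. There is more than one size of the bronze_washer; the one meant has the size given above.

How it is judged:
At the end, for the whole second after the job is handed in: Washer flat on the stand's base, within 12 mm of its axis; bush upright on the washer, within 15 mm; pin in both V's, its middle within 12 mm lengthwise and 6 mm sideways of the rests' middle, within 0.12 rad of the grooves; bolt and nut inside the bin; all at rest (horizontal distance between bronze_washer and spindle_stand below 0.012 m and z of bronze_washer in the frame of spindle_stand between 0.008 and 0.016 m and angle between the z axis of bronze_washer and the z axis of spindle_stand, either way round below 0.12 rad and horizontal distance between bronze_bush and spindle_stand below 0.015 m and z of bronze_bush in the frame of spindle_stand between 0.016 and 0.024 m and angle between bronze_bush's own z axis and vertical below 0.12 rad and x of pin_mid in the frame of v_rests between -0.012 and 0.012 m and y of pin_mid in the frame of v_rests between -0.006 and 0.006 m and z of pin_mid in the frame of v_rests between 0.046 and 0.057 m and angle between the y axis of ground_pin and the x axis of v_rests, either way round below 0.12 rad and x of hex_bolt in the frame of parts_bin between -0.058 and 0.074 m and y of hex_bolt in the frame of parts_bin between -0.042 and 0.042 m and z of hex_bolt in the frame of parts_bin between -0.002 and 0.05 m and x of hex_nut in the frame of parts_bin between -0.058 and 0.074 m and y of hex_nut in the frame of parts_bin between -0.042 and 0.042 m and z of hex_nut in the frame of parts_bin between -0.002 and 0.05 m and linear speed of each of bronze_washer, bronze_bush, ground_pin, hex_bolt, hex_nut below 0.02 m/s); the robot touches nothing.
It fails at once if the pin is dropped or slammed on to the V rests (faster than 0.6 m/s) (horizontal distance between pin_mid and v_rests below 0.05 m and z of pin_mid in the frame of v_rests below 0.075 m and linear speed of ground_pin above 0.6 m/s).
It also fails if it takes over 128 s, if anything falls off the work surface, if the arm or the gripper's body presses on something with over 40 N, if the wrist force passes 120 N, or if a joint passes its speed limit or range.

## Working session

There is one attempt and no reset: what is moved stays moved. The work goes in short steps, Python scripts to look and compute and a tool call to move; the robot and the scene stay as the last step left them, time stands still between calls to the robot, and variables do not carry over. Pictures are saved under pics/ and viewed, at most 14 in all, crops included, and the job is handed in when it is done.

Besides the shell and the picture viewer there is one more tool, called as a command line: name --argument value ..., lists and objects as JSON in quotes. drive_tool: Moves the arm, as the interface text tells. Shift numbers are shares of 0.1 m and turn numbers shares of 90 degrees, none past 1 either way. Its arguments: {"type":"object","properties":{"targets":{"type":"array","items":{"type":"object","properties":{"dx":{"type":"number","minimum":-1,"maximum":1},"dy":{"type":"number","minimum":-1,"maximum":1},"dz":{"type":"number","minimum":-1,"maximum":1},"yaw":{"type":"number","minimum":-1,"maximum":1},"fingers":{"type":"number"}}}},"squeeze":{"type":"number"}},"required":["targets"]}

```bash
mkdir -p pics; python3 - <<'E'
from workcell import readout, grab_frame, camera_info, bot
import cv2,numpy as np
for n in("scene","top"):
    f=grab_frame(n); cv2.imwrite(f"pics/{n}0.png",f); c=camera_info(n); print(n,{k:(np.round(v,4).tolist()) for k,v in c.items()})
print(readout.observe(),bot.pinch_z)
E
```

```text
scene {'fx': 446.2212, 'fy': 446.2212, 'cx': 283.2552, 'cy': 203.8771, 'T': [[0.4074, 0.536, -0.7394, -0.2953], [-0.9131, 0.2528, -0.3199, -0.2911], [0.0155, 0.8055, 0.5924, 0.7117], [0.0, 0.0, 0.0, 1.0]]}
top {'fx': 388.4938, 'fy': 388.4938, 'cx': 284.0246, 'cy': 204.8185, 'T': [[0.0197, 0.9906, -0.1355, 0.413], [-0.9995, 0.0164, -0.0256, 0.0388], [-0.0231, 0.1359, 0.9904, 0.9868], [0.0, 0.0, 0.0, 1.0]]}
{'clock': 0.1, 'qpos': array([-1.34521723,  0.52192229, -0.03632494,  1.59995626,  0.02119944,
        1.0210659 , -0.11280553]), 'qd': array([-0.00065824, -0.00164885,  0.0011471 , -0.00087022, -0.00162335,
       -0.00229303, -0.00033287]), 'joint_efforts': array([ 5.80379259e-03, -9.28477407e+01,  1.98512368e+00, -3.70523643e+01,
        1.81694864e-02,  5.56771585e-03, -7.52682354e-05]), 'position': array([0.18212558, 0.59756913, 0.23080143]), 'tool_rot': array([-3.14062812e+00,  6.72384875e-05,  2.84579471e+00]), 'force': array([-0.0481745 , -0.90906717,  0.37649782]), 'moment': array([-0.03574176, -0.07031762, -0.00333998]), 'finger_force': 0.0, 'grip_width': 0.08514914836005427} 0.0187
```

View pics/top0.png

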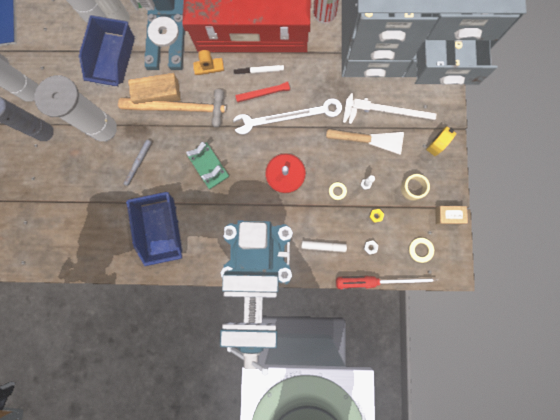

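View pics/scene0.png

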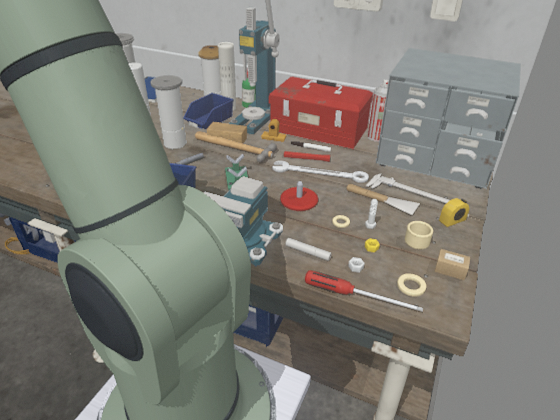

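The top view shows the rests (207,165), stand (286,173), pin (324,247), nut (371,247), bolt (368,183), bush (416,187), bin (155,228), washers (338,191) and (421,250). The vise stands at (258,250), and the yellow nut is at (377,216). I'll zoom in next.

```bash
cat > h.py <<'E'
import numpy as np,cv2
from workcell import camera_info
def ray(n,u,v,z):
    c=camera_info(n);T=np.array(c["T"])
    d=T[:3,:3]@np.array([(u-c["cx"])/c["fx"],-(v-c["cy"])/c["fy"],-1]);p=T[:3,3]
    return p+d*(z-p[2])/d[2]
def pix(n,P):
    c=camera_info(n);T=np.array(c["T"]);q=T[:3,:3].T@(np.array(P)-T[:3,3])
    return np.array([c["cx"]+c["fx"]*q[0]/-q[2],c["cy"]-c["fy"]*q[1]/-q[2]])
E
python3 - <<'E'
import cv2
f=cv2.imread("pics/top0.png")
cv2.imwrite("pics/c1.png",cv2.resize(f[130:280,250:450],None,fx=4,fy=4,interpolation=cv2.INTER_CUBIC))
cv2.imwrite("pics/c2.png",cv2.resize(f[130:280,110:300],None,fx=4,fy=4,interpolation=cv2.INTER_CUBIC))
E
```

```text
(no output)
```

View pics/c1.png

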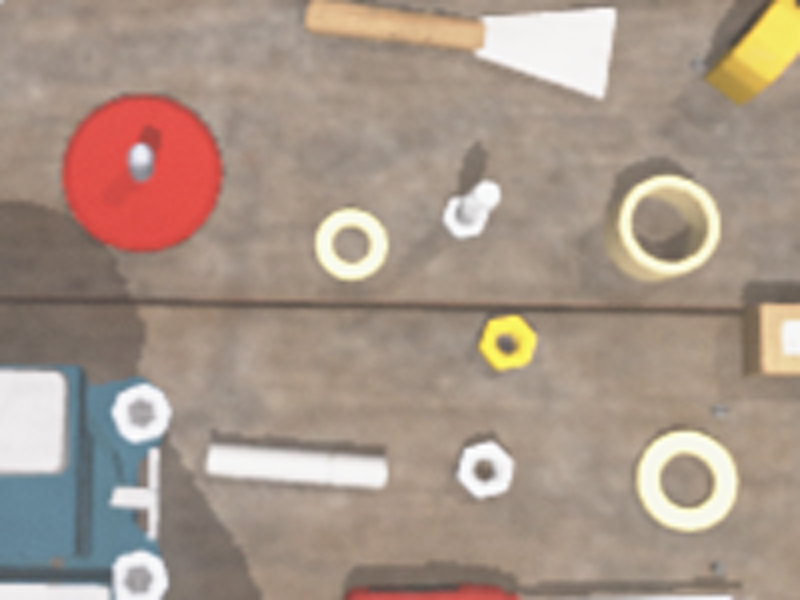

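View pics/c2.png

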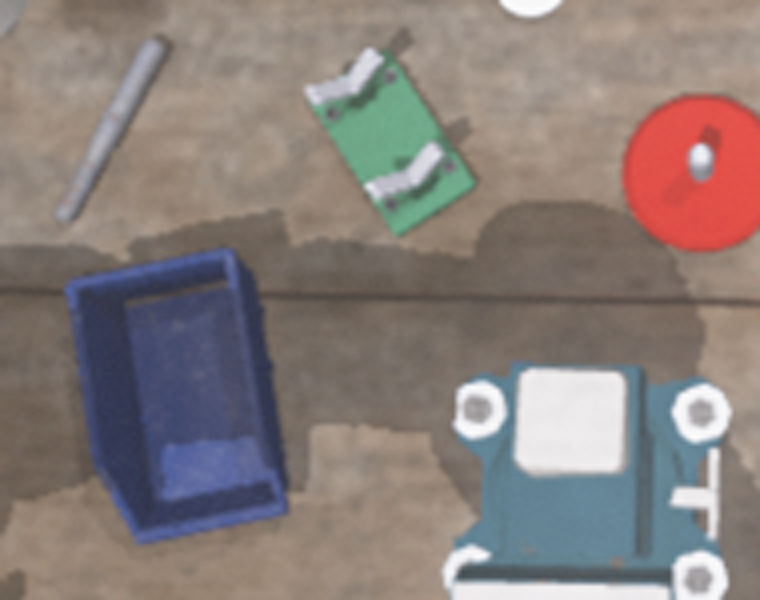

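```bash
cat > m.py <<'E'
from h import *
f=cv2.imread("pics/top0.png"); hsv=cv2.cvtColor(f,cv2.COLOR_BGR2HSV)
def A(x,y): return 250+(x+.5)/4-.5,130+(y+.5)/4-.5
def B(x,y): return 110+(x+.5)/4-.5,130+(y+.5)/4-.5
def blob(m,roi):
    k=np.zeros_like(m);y0,y1,x0,x1=roi;k[y0:y1,x0:x1]=m[y0:y1,x0:x1]
    c,_=cv2.findContours(k,cv2.RETR_EXTERNAL,cv2.CHAIN_APPROX_NONE)
    return max(c,key=cv2.contourArea)
def sh(n,p): print(n,np.round(p,4))
green=cv2.inRange(hsv,(50,70,50),(85,255,255)); c=blob(green,(135,195,180,235))
b=cv2.boxPoints(cv2.minAreaRect(c)); sh("plate corners",[ray("top",*q,.01)[:2] for q in b])
red=cv2.inRange(hsv,(0,140,120),(8,255,255))|cv2.inRange(hsv,(172,140,120),(180,255,255)); c=blob(red,(145,200,260,310)); 
e=cv2.fitEllipse(cv2.convexHull(c)); sh("stand",ray("top",*e[0],.010)); sh("tip",ray("top",*A(141,150),.058)); print(e)
bright=cv2.inRange(hsv,(0,0,205),(180,110,255))
for n,roi,z in(("washer",(235,266,405,440),.006),("small",(178,203,325,350),.004),("nut",(236,257,360,382),.014),("pin",(238,258,298,340),.012)):
    c=blob(bright,roi); r=cv2.minAreaRect(c); e=cv2.fitEllipse(c)
    sh(n,ray("top",*r[0],z)); sh(" ell",ray("top",*e[0],z)); q=cv2.boxPoints(r); w=np.array([ray("top",*p,z)[:2] for p in q]); sh(" sides",[np.linalg.norm(w[1]-w[0]),np.linalg.norm(w[2]-w[1])]); d=w[1]-w[0];g=w[2]-w[1]; print(" ang",np.degrees(np.arctan2(d[1],d[0])),np.degrees(np.arctan2(g[1],g[0])))
sh("bush",ray("top",*A(669,226),.040)); sh("bushL",[ray("top",*A(*p),.04)[:2] for p in((619,226),(720,226),(669,175),(669,277))])
sh("bolt head",ray("top",*A(465,216),.010)); sh("bolt tip",ray("top",*A(487,194),.08))
sh("V far",[ray("top",*B(*p),.06)[:2] for p in((307,93),(377,50))]); sh("V near",[ray("top",*B(*p),.06)[:2] for p in((369,186),(440,145))])
sh("bin",[ray("top",*B(*p),.068)[:2] for p in((70,285),(233,253))]);sh("lip",[ray("top",*B(*p),.032)[:2] for p in((140,540),(286,508))])
E
python3 m.py
```

```text
plate corners [[0.6652 0.3106]
 [0.6948 0.2556]
 [0.6451 0.2289]
 [0.6159 0.2836]]
stand [0.629  0.0631 0.01  ]
tip [0.6331 0.0626 0.058 ]
((285.03515625, 173.0122528076172), (38.44728469848633, 38.998260498046875), 72.3350601196289)
washer [ 0.4393 -0.2802  0.006 ]
 ell [ 0.4398 -0.2801  0.006 ]
 sides [0.062  0.0594]
 ang -88.93639281526283 178.15253188698594
small [ 0.5867 -0.0719  0.004 ]
 ell [ 0.5865 -0.0718  0.004 ]
 sides [0.0441 0.0434]
 ang -43.92667353129826 -135.17086187536015
nut [ 0.4441 -0.1537  0.014 ]
 ell [ 0.4441 -0.1538  0.014 ]
 sides [0.0297 0.0296]
 ang -88.92621595336323 179.27752326729268
pin [ 0.4442 -0.029   0.012 ]
 ell [ 0.4442 -0.0293  0.012 ]
 sides [0.0166 0.0931]
 ang -3.8153533242188926 -93.48934643120393
bush [ 0.5943 -0.2623  0.04  ]
bushL [[ 0.5938 -0.2318]
 [ 0.5947 -0.2933]
 [ 0.6263 -0.2631]
 [ 0.5626 -0.2614]]
bolt head [ 0.6045 -0.1432  0.01  ]
bolt tip [ 0.6042 -0.1432  0.08  ]
V far [[0.6652 0.3064]
 [0.6931 0.2643]]
V near [[0.6072 0.2651]
 [0.6335 0.2226]]
bin [[0.542  0.4416]
 [0.5631 0.3437]]
lip [[0.39   0.4022]
 [0.4112 0.3133]]
```

```bash
cat > v.py <<'E'
from m import *
print("----")
P=np.array([ray("top",*B(*p),.01)[:2] for p in((475,183),(400,235),(398,72),(318,120))]);print(P.round(4))
an=lambda d:np.degrees(np.arctan2(d[1],d[0]))
print(an(P[0]-P[1]),an(P[2]-P[0]),an(P[3]-P[1]),np.linalg.norm(P[0]-P[1]))
print("pin ends",[ray("top",*A(*p),.01)[:2].round(4) for p in((207,460),(387,470))])
# rests overlay
def model(x,y,a):
    R=np.array([[np.cos(a),-np.sin(a)],[np.sin(a),np.cos(a)]])
    L=[]
    w=lambda p:np.r_[R@np.array(p[:2])+[x,y],p[2]]
    L.append([w(p) for p in((55,31,10),(55,-31,10),(-55,-31,10),(-55,31,10),(55,31,10))])
    for c in(36,-36):
        for s in(6,-6): L.append([w(p) for p in((c+s,-22.5,60),(c+s,0,38),(c+s,22.5,60))])
    return L
def model_m(x,y,a):
    R=np.array([[np.cos(a),-np.sin(a)],[np.sin(a),np.cos(a)]]);w=lambda p:np.r_[R@np.array(p[:2])/1e3+[x,y],p[2]/1e3]
    L=[[w(p) for p in((55,31,10),(55,-31,10),(-55,-31,10),(-55,31,10),(55,31,10))]]
    for c in(36,-36):
        for s in(6,-6): L.append([w(p) for p in((c+s,-22.5,60),(c+s,0,38),(c+s,22.5,60))])
    return L
def pinm(x,y,a):
    d=np.array([np.cos(a),np.sin(a)]);n=np.array([-d[1],d[0]]);q=lambda s,t:np.r_[np.array([x,y])+d*s+n*t,.01]
    return [[q(.055,.01),q(.055,-.01),q(-.055,-.01),q(-.055,.01),q(.055,.01)]]
def ring(x,y,r,z): return [[np.array([x+r*np.cos(t),y+r*np.sin(t),z]) for t in np.linspace(0,2*np.pi,40)]]
def boxl(x,y,a,X0,X1,Y,z):
    R=np.array([[np.cos(a),-np.sin(a)],[np.sin(a),np.cos(a)]]);return [[np.r_[R@np.array(p)+[x,y],z] for p in((X0,Y),(X1,Y),(X1,-Y),(X0,-Y),(X0,Y))]]
def over(n,f,box,s,L,out):
    x0,x1,y0,y1=box; g=cv2.resize(f[y0:y1,x0:x1],None,fx=s,fy=s,interpolation=cv2.INTER_CUBIC)
    for l in L:
        q=np.array([((pix(n,p)+.5-[x0,y0])*s) for p in l]).round().astype(int)
        cv2.polylines(g,[q],False,(0,0,255),1)
    return g
if __name__=="__main__":
    L=model_m(.6555,.2685,np.radians(29.5))+pinm(.444,-.024,np.radians(86.5))+ring(.629,.063,.046,.012)+ring(.633,.063,.002,.058)+ring(.594,-.262,.03,.04)+ring(.44,-.28,.03,.008)+ring(.604,-.143,.0135,.01)+ring(.604,-.143,.008,.08)+ring(.444,-.1537,.016,.016)
    t=f; s=cv2.imread("pics/scene0.png")
    g1=over("top",t,(180,235,130,195),6,L,0); g2=over("scene",s,(215,270,140,205),6,L,0)
    cv2.imwrite("pics/o1.png",np.hstack([g1,g2]))
    cv2.imwrite("pics/o2.png",np.vstack([over("top",t,(255,445,155,275),3,L,0)[:300],over("scene",s,(270,450,175,305),3,L,0)[:,:][:300] if 0 else cv2.resize(over("scene",s,(270,450,180,305),3,L,0),(570,298))]))
E
python3 v.py | sed -n '/----/,$p'
```

```text
----
[[0.6207 0.2088]
 [0.586  0.2558]
 [0.6936 0.262 ]
 [0.6609 0.3127]]
-53.51402584563024 36.111767018512005 37.246475285604376 0.058367479981208975
pin ends [array([0.4469, 0.0187]), array([ 0.4428, -0.0934])]
```

View pics/o1.png

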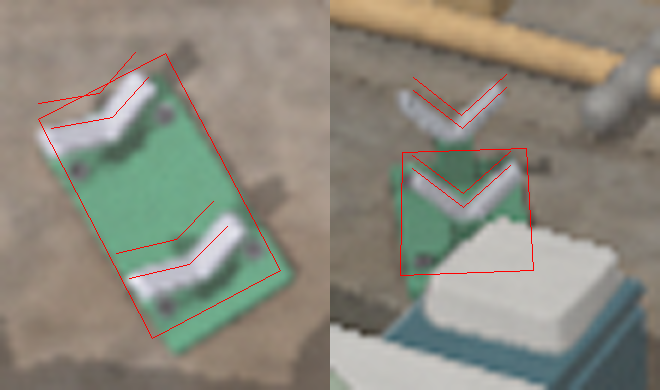

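View pics/o2.png

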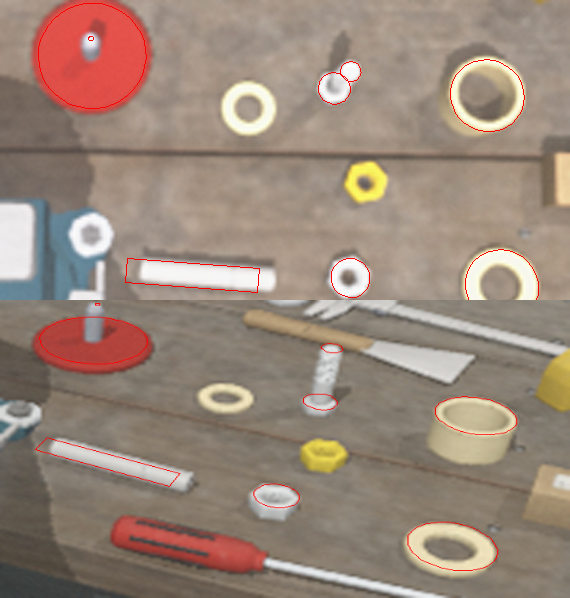

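```bash
cat > vf.py <<'E'
from v import *
from scipy.optimize import differential_evolution
def mod(x,y,a):
    R=np.array([[np.cos(a),-np.sin(a)],[np.sin(a),np.cos(a)]]);w=lambda X,Y,Z:np.r_[R@np.array([X,Y])/1e3+[x,y],Z/1e3]
    plate=[w(X,Y,Z) for X in(-55,55) for Y in(-31,31) for Z in(0,10)]
    vs=[[w(c+s,Y,Z) for s in(-6,6) for Y,Z in((y1,z1),(y2,z2),(y1,z1-7),(y2,z2-7))] for c in(-36,36) for y1,z1,y2,z2 in((0,38,22.5,60),(0,38,-22.5,60))]
    return plate,vs
S=4
def setup(n,f,box):
    x0,x1,y0,y1=box; g=cv2.cvtColor(cv2.resize(f[y0:y1,x0:x1],None,fx=S,fy=S,interpolation=cv2.INTER_CUBIC),cv2.COLOR_BGR2HSV)
    G=cv2.inRange(g,(50,60,30),(90,255,255))>0
    return n,box,G
def cost(p,D):
    pl,vs=mod(*p);t=0
    for n,(x0,x1,y0,y1),G in D:
        q=lambda L:cv2.convexHull(np.array([(pix(n,k)+.5-[x0,y0])*S for k in L]).round().astype(np.int32))
        m=np.zeros(G.shape,np.uint8);cv2.fillConvexPoly(m,q(pl),1)
        for v in vs: cv2.fillConvexPoly(m,q(v),0)
        t+=np.sum((m>0)!=G)
    return t
D=[setup("top",f,(180,235,130,195))]
r=differential_evolution(cost,[(.62,.68),(.23,.30),(.4,.75)],args=(D,),seed=1,maxiter=60,popsize=12,polish=False)
print("----",r.x,np.degrees(r.x[2]),r.fun,D[0][2].sum())
x=r.x
L=model_m(*x)
a=np.radians(-12); 
L2=L+boxl(.479,.373,np.arctan2(.0295-.0,.1532)*1.0,-.082,.082,.0525,.0)
g1=over("top",f,(180,235,130,195),5,L,0); g2=over("scene",cv2.imread("pics/scene0.png"),(215,270,140,205),5,L,0)
cv2.imwrite("pics/o3.png",np.hstack([g1,g2]))
E
python3 vf.py | sed -n '/---- /,$p'
```

```text
Traceback (most recent call last):
  File "vf.py", line 22, in <module>
    r=differential_evolution(cost,[(.62,.68),(.23,.30),(.4,.75)],args=(D,),seed=1,maxiter=60,popsize=12,polish=False)
  File "vf.py", line 17, in cost
    m=np.zeros(G.shape,np.uint8);cv2.fillConvexPoly(m,q(pl),1)
                                                      ~^^^^
  File "vf.py", line 16, in <lambda>
    q=lambda L:cv2.convexHull(np.array([(pix(n,k)+.5-[x0,y0])*S for k in L]).round().astype(np.int32))
                                         ~~~^^^^^
  File "h.py", line 8, in pix
    c=camera_info(n);T=np.array(c["T"]);q=T[:3,:3].T@(np.array(P)-T[:3,3])
ValueError: time passes only in moves, steps and waits
```

```bash
sed -i 's/^from workcell import camera_info/import functools\nfrom workcell import camera_info as _ci\ncamera_info=functools.lru_cache(None)(_ci)/' h.py
python3 vf.py | sed -n '/---- /,$p'
```

```text
---- [0.64839406 0.26429878 0.60920445] 34.90484408237599 3082.0 10144
```

View pics/o3.png

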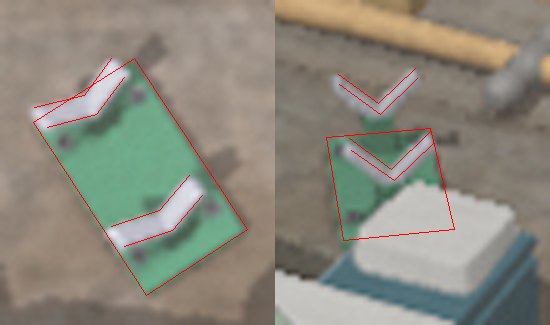

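Rests fitted at about (0.648, 0.264), 34°. The stand, bush, bolt, nut and washer overlays match in both views. Starting: turn the tool to yaw 90° (then dx is world +y, dy is +x, dz is down) and move ahead.

drive_tool --targets '[{"yaw": 0.09, "fingers": 0}, {"yaw": 0.09}, {"yaw": 0.09}, {"yaw": 0.09}, {"yaw": 0.09}, {"yaw": 0.09}, {"yaw": 0.09}, {"yaw": 0.09}, {"yaw": 0.09}, {"dx": -0.3, "dy": 0.3}, {"dx": -0.3, "dy": 0.4}, {"dx": -0.3, "dy": 0.4}, {"dx": -0.3, "dy": 0.4}, {"dx": -0.3, "dy": 0.4}, {"dx": -0.3, "dy": 0.4}, {"dx": -0.3, "dy": 0.4}, {"dx": -0.3, "dy": 0.4}, {"dx": -0.3, "dy": 0.4}, {"dx": -0.3, "dy": 0.2}]' --squeeze 40

```text
invalid input
```

```bash
python3 - <<'E' | tail -4
from m import *
# nut orientation: min-width direction of contour at 8x
g=cv2.resize(f[232:262,356:386],None,fx=8,fy=8,interpolation=cv2.INTER_CUBIC); m=cv2.inRange(cv2.cvtColor(g,cv2.COLOR_BGR2HSV),(0,0,190),(180,110,255))
c,_=cv2.findContours(m,0,1);c=max(c,key=cv2.contourArea)[:,0]
W=np.array([ray("top",356+(p[0]+.5)/8-.5,232+(p[1]+.5)/8-.5,.014)[:2] for p in c])
w=[np.ptp(W@[np.cos(t),np.sin(t)]) for t in np.radians(range(0,180,10))];print(np.round(np.array(w)*1e3,1))
print("driver",[ray("top",u,v,.01)[:2].round(3) for u,v in((385,282),(340,282))],"vise",[ray("top",u,v,.03)[:2].round(3) for u,v in((291,233),(291,250))])
E
```

```text
[0.4112 0.3133]]
[34.7 33.3 33.  34.4 35.3 35.4 34.7 33.5 33.5 34.9 36.1 36.2 35.6 34.3
 33.5 34.8 35.5 35.5]
driver [array([ 0.359, -0.188]), array([ 0.357, -0.078])] vise [array([0.474, 0.045]), array([0.433, 0.044])]
```

drive_tool --targets '[{"dx": 0, "dy": 0, "dz": 0, "yaw": 0.09, "fingers": 0}, {"dx": 0, "dy": 0, "dz": 0, "yaw": 0.09, "fingers": 0}, {"dx": 0, "dy": 0, "dz": 0, "yaw": 0.09, "fingers": 0}, {"dx": 0, "dy": 0, "dz": 0, "yaw": 0.09, "fingers": 0}, {"dx": 0, "dy": 0, "dz": 0, "yaw": 0.09, "fingers": 0}, {"dx": 0, "dy": 0, "dz": 0, "yaw": 0.09, "fingers": 0}, {"dx": 0, "dy": 0, "dz": 0, "yaw": 0.09, "fingers": 0}, {"dx": 0, "dy": 0, "dz": 0, "yaw": 0.09, "fingers": 0}, {"dx": 0, "dy": 0, "dz": 0, "yaw": 0.09, "fingers": 0}, {"dx": -0.3, "dy": 0.3, "dz": 0, "yaw": 0, "fingers": 0}, {"dx": -0.3, "dy": 0.4, "dz": 0, "yaw": 0, "fingers": 0}, {"dx": -0.3, "dy": 0.4, "dz": 0, "yaw": 0, "fingers": 0}, {"dx": -0.3, "dy": 0.4, "dz": 0, "yaw": 0, "fingers": 0}, {"dx": -0.3, "dy": 0.4, "dz": 0, "yaw": 0, "fingers": 0}, {"dx": -0.3, "dy": 0.4, "dz": 0, "yaw": 0, "fingers": 0}, {"dx": -0.3, "dy": 0.4, "dz": 0, "yaw": 0, "fingers": 0}, {"dx": -0.3, "dy": 0.4, "dz": 0, "yaw": 0, "fingers": 0}, {"dx": -0.3, "dy": 0.4, "dz": 0, "yaw": 0, "fingers": 0}, {"dx": -0.3, "dy": 0.2, "dz": 0, "yaw": 0, "fingers": 0}]' --squeeze 40

```text
clock: 2.0
position: [0.5555, 0.2965, 0.2308]
tool_rot: [3.141, 0.001, 1.572]
force: [-0.1, -0.0, -0.1]
grip_width: 0.0856
finger_force: 0.0
```

drive_tool --targets '[{"dx": -0.4, "dy": 0, "dz": 0, "yaw": 0, "fingers": 0.15}, {"dx": -0.4, "dy": 0, "dz": 0, "yaw": 0, "fingers": 0.15}, {"dx": -0.4, "dy": 0, "dz": 0, "yaw": 0, "fingers": 0.15}, {"dx": -0.4, "dy": 0, "dz": 0, "yaw": 0, "fingers": 0.15}, {"dx": -0.4, "dy": 0, "dz": 0, "yaw": 0, "fingers": 0.15}, {"dx": -0.4, "dy": 0, "dz": 0, "yaw": 0, "fingers": 0.15}, {"dx": -0.4, "dy": -0.145, "dz": 0, "yaw": 0, "fingers": 0.15}, {"dx": -0.4, "dy": -0.145, "dz": 0, "yaw": 0, "fingers": 0.15}, {"dx": -0.4, "dy": -0.145, "dz": 0, "yaw": 0, "fingers": 0.15}, {"dx": -0.4, "dy": -0.145, "dz": 0, "yaw": 0, "fingers": 0.15}, {"dx": -0.4, "dy": -0.145, "dz": 0, "yaw": 0, "fingers": 0.15}, {"dx": -0.4, "dy": -0.145, "dz": 0, "yaw": 0, "fingers": 0.15}, {"dx": -0.4, "dy": -0.145, "dz": 0, "yaw": 0, "fingers": 0.15}, {"dx": -0.4, "dy": -0.145, "dz": 0, "yaw": 0, "fingers": 0.15}, {"dx": -0.165, "dy": 0, "dz": 0.36, "yaw": 0, "fingers": 0.15}, {"dx": 0, "dy": 0, "dz": 0.36, "yaw": 0, "fingers": 0.15}, {"dx": 0, "dy": 0, "dz": 0.36, "yaw": 0, "fingers": 0.15}, {"dx": 0, "dy": 0, "dz": 0.36, "yaw": 0, "fingers": 0.15}, {"dx": 0, "dy": 0, "dz": 0.36, "yaw": 0, "fingers": 0.15}, {"dx": 0, "dy": 0, "dz": 0, "yaw": 0, "fingers": 0.15}]'

```text
clock: 4.0
position: [0.4363, -0.2768, 0.0479]
tool_rot: [-3.136, -0.003, 1.573]
force: [0.2, 0.6, 1.0]
grip_width: 0.0725
finger_force: 0.0
```

drive_tool --targets '[{"dx": -0.03, "dy": 0.03, "dz": 0.12, "yaw": 0, "fingers": 0.15}, {"dx": 0, "dy": 0, "dz": 0.12, "yaw": 0, "fingers": 0.15}, {"dx": 0, "dy": 0, "dz": 0.12, "yaw": 0, "fingers": 0.15}, {"dx": 0, "dy": 0, "dz": 0.1, "yaw": 0, "fingers": 0.15}, {"dx": 0, "dy": 0, "dz": 0.05, "yaw": 0, "fingers": 0.15}, {"dx": 0, "dy": 0, "dz": 0, "yaw": 0, "fingers": 0.15}]'

```text
clock: 4.6
position: [0.4412, -0.2809, -0.0002]
tool_rot: [-3.141, -0.0, 1.573]
force: [-0.8, 0.1, 1.1]
grip_width: 0.0723
finger_force: 0.0
```

drive_tool --targets '[{"dx": 0, "dy": 0, "dz": 0.02, "yaw": 0, "fingers": 0.5}, {"dx": 0, "dy": 0, "dz": 0, "yaw": 0, "fingers": 0.5}, {"dx": 0, "dy": 0, "dz": 0, "yaw": 0, "fingers": 0.5}, {"dx": 0, "dy": 0, "dz": 0, "yaw": 0, "fingers": 0.5}, {"dx": 0, "dy": 0, "dz": 0, "yaw": 0, "fingers": 0.5}]'

```text
clock: 5.1
position: [0.4417, -0.2812, -0.0011]
tool_rot: [3.141, 0.0, 1.573]
force: [-1.6, -0.6, 7.2]
grip_width: 0.0573
finger_force: 41.0
```

drive_tool --targets '[{"dx": 0, "dy": 0, "dz": -0.1, "yaw": 0, "fingers": 0.5}, {"dx": 0, "dy": 0, "dz": -0.3, "yaw": 0, "fingers": 0.5}, {"dx": 0, "dy": 0, "dz": -0.3, "yaw": 0, "fingers": 0.5}, {"dx": 0, "dy": 0, "dz": -0.3, "yaw": 0, "fingers": 0.5}, {"dx": 0, "dy": 0, "dz": -0.3, "yaw": 0, "fingers": 0.5}, {"dx": 0.344, "dy": 0.1875, "dz": 0, "yaw": 0, "fingers": 0.5}, {"dx": 0.344, "dy": 0.1875, "dz": 0, "yaw": 0, "fingers": 0.5}, {"dx": 0.344, "dy": 0.1875, "dz": 0, "yaw": 0, "fingers": 0.5}, {"dx": 0.344, "dy": 0.1875, "dz": 0, "yaw": 0, "fingers": 0.5}, {"dx": 0.344, "dy": 0.1875, "dz": 0, "yaw": 0, "fingers": 0.5}, {"dx": 0.344, "dy": 0.1875, "dz": 0, "yaw": 0, "fingers": 0.5}, {"dx": 0.344, "dy": 0.1875, "dz": 0, "yaw": 0, "fingers": 0.5}, {"dx": 0.344, "dy": 0.1875, "dz": 0, "yaw": 0, "fingers": 0.5}, {"dx": 0.344, "dy": 0.1875, "dz": 0, "yaw": 0, "fingers": 0.5}, {"dx": 0.344, "dy": 0.1875, "dz": 0, "yaw": 0, "fingers": 0.5}, {"dx": 0, "dy": 0, "dz": 0, "yaw": 0, "fingers": 0.5}, {"dx": 0, "dy": 0, "dz": 0, "yaw": 0, "fingers": 0.5}]'

```text
clock: 6.8
position: [0.628, 0.0643, 0.1287]
tool_rot: [3.142, 0.0, 1.575]
force: [0.0, -1.1, -1.0]
grip_width: 0.0569
finger_force: 43.4
```

```bash
cat > snap.py <<'E'
import sys,cv2,numpy as np
from workcell import grab_frame
# snap.py out  tx0 tx1 ty0 ty1  sx0 sx1 sy0 sy1 : top and scene crops side by side
a=list(map(int,sys.argv[2:10]))
t=grab_frame("top");s=grab_frame("scene");cv2.imwrite("pics/last_top.png",t);cv2.imwrite("pics/last_scene.png",s)
def z(i,b): return cv2.resize(i[b[2]:b[3],b[0]:b[1]],(400,int(400*(b[3]-b[2])/(b[1]-b[0]))),interpolation=cv2.INTER_CUBIC)
A,B=z(t,a[:4]),z(s,a[4:]);h=max(len(A),len(B))
p=lambda x:cv2.copyMakeBorder(x,0,h-len(x),0,0,cv2.BORDER_CONSTANT)
cv2.imwrite("pics/"+sys.argv[1],np.hstack([p(A),p(B)]))
E
python3 snap.py s1.png 230 350 130 230 240 360 130 240
```

```text
(no output)
```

View pics/s1.png

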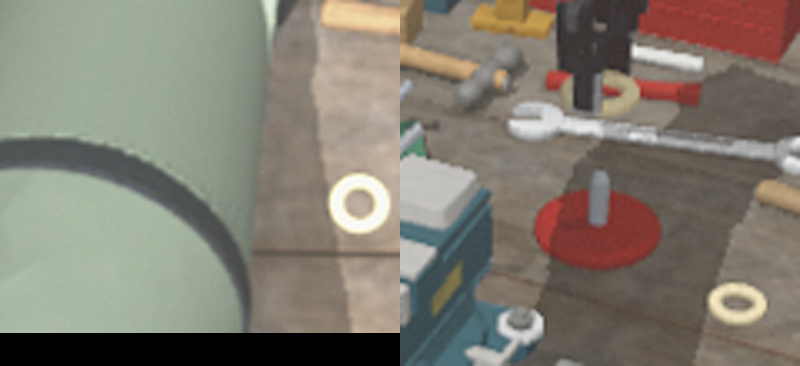

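```bash
python3 - <<'E'
from h import *
print(ray("scene",300,157.9,.134), pix("scene",(.628,.0643,.134)),pix("scene",(.629,.063,.058)))
f=cv2.imread("pics/last_scene.png");h=cv2.cvtColor(f,cv2.COLOR_BGR2HSV)
red=cv2.inRange(h,(0,140,70),(8,255,255))|cv2.inRange(h,(172,140,70),(180,255,255));k=red*0;k[183:215,275:325]=red[183:215,275:325]
c=max(cv2.findContours(k,0,1)[0],key=cv2.contourArea);e=cv2.fitEllipse(cv2.convexHull(c));print(e,ray("scene",*e[0],.008),pix("scene",(.629,.063,.008)))
E
```

```text
[0.6242977  0.06276996 0.134     ] [299.99612979 157.10105267] [299.51326695 181.88744141]
((298.64825439453125, 198.63232421875), (22.792919158935547, 37.180458068847656), 92.37263488769531) [0.62274819 0.06095829 0.008     ] [298.83235918 197.23325947]
```

The washer is held flat and sits in line with the spindle. Lowering it.

drive_tool --targets '[{"dx": -0.01, "dy": 0.01, "dz": 0.2, "yaw": 0, "fingers": 0.5}, {"dx": 0, "dy": 0, "dz": 0.2, "yaw": 0, "fingers": 0.5}, {"dx": 0, "dy": 0, "dz": 0.2, "yaw": 0, "fingers": 0.5}, {"dx": 0, "dy": 0, "dz": 0.2, "yaw": 0, "fingers": 0.5}, {"dx": 0, "dy": 0, "dz": 0.15, "yaw": 0, "fingers": 0.5}, {"dx": 0, "dy": 0, "dz": 0.1, "yaw": 0, "fingers": 0.5}, {"dx": 0, "dy": 0, "dz": 0.07, "yaw": 0, "fingers": 0.5}, {"dx": 0, "dy": 0, "dz": 0.04, "yaw": 0, "fingers": 0.5}, {"dx": 0, "dy": 0, "dz": 0, "yaw": 0, "fingers": 0.5}, {"dx": 0, "dy": 0, "dz": 0, "yaw": 0, "fingers": 0.5}]'

```text
clock: 7.9
position: [0.6294, 0.0625, 0.0128]
tool_rot: [3.141, -0.0, 1.573]
force: [0.0, -0.7, -2.0]
grip_width: 0.0569
finger_force: 43.4
```

drive_tool --targets '[{"dx": 0, "dy": 0, "dz": 0.015, "yaw": 0, "fingers": 0.5}, {"dx": 0, "dy": 0, "dz": 0, "yaw": 0, "fingers": 0.12}, {"dx": 0, "dy": 0, "dz": 0, "yaw": 0, "fingers": 0.12}, {"dx": 0, "dy": 0, "dz": 0, "yaw": 0, "fingers": 0.12}, {"dx": 0, "dy": 0, "dz": -0.2, "yaw": 0, "fingers": 0.12}, {"dx": 0, "dy": 0, "dz": -0.4, "yaw": 0, "fingers": 0.12}, {"dx": 0, "dy": 0, "dz": -0.4, "yaw": 0, "fingers": 0.12}, {"dx": 0, "dy": 0, "dz": -0.4, "yaw": 0, "fingers": 0.12}, {"dx": -0.4, "dy": -0.04, "dz": 0, "yaw": 0, "fingers": 0.12}, {"dx": -0.4, "dy": -0.04, "dz": 0, "yaw": 0, "fingers": 0.12}, {"dx": -0.4, "dy": -0.04, "dz": 0, "yaw": 0, "fingers": 0.12}, {"dx": -0.4, "dy": -0.04, "dz": 0, "yaw": 0, "fingers": 0.12}, {"dx": -0.4, "dy": -0.05, "dz": 0, "yaw": 0, "fingers": 0.12}, {"dx": -0.4, "dy": -0.05, "dz": 0, "yaw": 0, "fingers": 0.12}, {"dx": -0.4, "dy": -0.05, "dz": 0, "yaw": 0, "fingers": 0.12}, {"dx": -0.4, "dy": -0.05, "dz": 0, "yaw": 0, "fingers": 0.12}, {"dx": -0.045, "dy": 0, "dz": 0.3, "yaw": 0, "fingers": 0.12}, {"dx": 0, "dy": 0, "dz": 0.3, "yaw": 0, "fingers": 0.12}, {"dx": 0, "dy": 0, "dz": 0, "yaw": 0, "fingers": 0.12}, {"dx": 0, "dy": 0, "dz": 0, "yaw": 0, "fingers": 0.12}]'

```text
clock: 9.9
position: [0.594, -0.2621, 0.0913]
tool_rot: [-3.141, -0.0, 1.573]
force: [-0.0, 0.2, 0.4]
grip_width: 0.0753
finger_force: 0.0
```

```bash
python3 snap.py s2.png 250 450 140 270 260 450 150 290
```

```text
(no output)
```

View pics/s2.png

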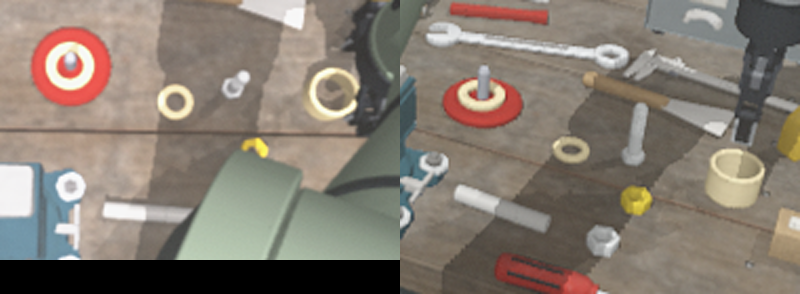

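The washer lies flat and central on the stand. Now the bush.

drive_tool --targets '[{"dx": 0, "dy": 0, "dz": 0.2, "yaw": 0, "fingers": 0.12}, {"dx": 0, "dy": 0, "dz": 0.2, "yaw": 0, "fingers": 0.12}, {"dx": 0, "dy": 0, "dz": 0.2, "yaw": 0, "fingers": 0.12}, {"dx": 0, "dy": 0, "dz": 0.15, "yaw": 0, "fingers": 0.12}, {"dx": 0, "dy": 0, "dz": 0.1, "yaw": 0, "fingers": 0.12}, {"dx": 0, "dy": 0, "dz": 0.04, "yaw": 0, "fingers": 0.12}, {"dx": 0, "dy": 0, "dz": 0, "yaw": 0, "fingers": 0.12}, {"dx": 0, "dy": 0, "dz": 0, "yaw": 0, "fingers": 0.5}, {"dx": 0, "dy": 0, "dz": 0, "yaw": 0, "fingers": 0.5}, {"dx": 0, "dy": 0, "dz": 0, "yaw": 0, "fingers": 0.5}, {"dx": 0, "dy": 0, "dz": 0, "yaw": 0, "fingers": 0.5}]'

```text
clock: 11.1
position: [0.5945, -0.2623, 0.0029]
tool_rot: [3.14, 0.0, 1.573]
force: [-0.3, 0.7, 6.0]
grip_width: 0.059
finger_force: 41.9
```

drive_tool --targets '[{"dx": 0, "dy": 0, "dz": -0.1, "yaw": 0, "fingers": 0.5}, {"dx": 0, "dy": 0, "dz": -0.3, "yaw": 0, "fingers": 0.5}, {"dx": 0, "dy": 0, "dz": -0.4, "yaw": 0, "fingers": 0.5}, {"dx": 0, "dy": 0, "dz": -0.4, "yaw": 0, "fingers": 0.5}, {"dx": 0, "dy": 0, "dz": -0.4, "yaw": 0, "fingers": 0.5}, {"dx": 0.325, "dy": 0.0345, "dz": 0, "yaw": 0, "fingers": 0.5}, {"dx": 0.325, "dy": 0.0345, "dz": 0, "yaw": 0, "fingers": 0.5}, {"dx": 0.325, "dy": 0.0345, "dz": 0, "yaw": 0, "fingers": 0.5}, {"dx": 0.325, "dy": 0.0345, "dz": 0, "yaw": 0, "fingers": 0.5}, {"dx": 0.325, "dy": 0.0345, "dz": 0, "yaw": 0, "fingers": 0.5}, {"dx": 0.325, "dy": 0.0345, "dz": 0, "yaw": 0, "fingers": 0.5}, {"dx": 0.325, "dy": 0.0345, "dz": 0, "yaw": 0, "fingers": 0.5}, {"dx": 0.325, "dy": 0.0345, "dz": 0, "yaw": 0, "fingers": 0.5}, {"dx": 0.325, "dy": 0.0345, "dz": 0, "yaw": 0, "fingers": 0.5}, {"dx": 0.33, "dy": 0.0345, "dz": 0, "yaw": 0, "fingers": 0.5}, {"dx": 0, "dy": 0, "dz": 0.3, "yaw": 0, "fingers": 0.5}, {"dx": 0, "dy": 0, "dz": 0.3, "yaw": 0, "fingers": 0.5}, {"dx": 0, "dy": 0, "dz": 0, "yaw": 0, "fingers": 0.5}, {"dx": 0, "dy": 0, "dz": 0, "yaw": 0, "fingers": 0.5}]'

```text
clock: 13.0
position: [0.6277, 0.0631, 0.1029]
tool_rot: [3.142, 0.0, 1.573]
force: [0.3, 0.6, -1.9]
grip_width: 0.059
finger_force: 44.7
```

drive_tool --targets '[{"dx": 0, "dy": 0.01, "dz": 0.2, "yaw": 0, "fingers": 0.5}, {"dx": 0, "dy": 0, "dz": 0.2, "yaw": 0, "fingers": 0.5}, {"dx": 0, "dy": 0, "dz": 0.15, "yaw": 0, "fingers": 0.5}, {"dx": 0, "dy": 0, "dz": 0.1, "yaw": 0, "fingers": 0.5}, {"dx": 0, "dy": 0, "dz": 0.07, "yaw": 0, "fingers": 0.5}, {"dx": 0, "dy": 0, "dz": 0.05, "yaw": 0, "fingers": 0.5}, {"dx": 0, "dy": 0, "dz": 0.02, "yaw": 0, "fingers": 0.5}, {"dx": 0, "dy": 0, "dz": 0, "yaw": 0, "fingers": 0.5}, {"dx": 0, "dy": 0, "dz": 0, "yaw": 0, "fingers": 0.5}]'

```text
clock: 13.9
position: [0.6288, 0.0635, 0.0232]
tool_rot: [3.141, -0.0, 1.573]
force: [-0.3, 0.1, -3.5]
grip_width: 0.0594
finger_force: 44.9
```

drive_tool --targets '[{"dx": 0, "dy": 0, "dz": 0.005, "yaw": 0, "fingers": 0.12}, {"dx": 0, "dy": 0, "dz": 0, "yaw": 0, "fingers": 0.12}, {"dx": 0, "dy": 0, "dz": 0, "yaw": 0, "fingers": 0.12}, {"dx": 0, "dy": 0, "dz": 0, "yaw": 0, "fingers": 0.12}, {"dx": 0, "dy": 0, "dz": -0.2, "yaw": 0, "fingers": 0.12}, {"dx": 0, "dy": 0, "dz": -0.4, "yaw": 0, "fingers": 0.12}, {"dx": 0, "dy": 0, "dz": -0.4, "yaw": 0, "fingers": 0.2}, {"dx": 0, "dy": 0, "dz": -0.4, "yaw": 0, "fingers": 0.3}, {"dx": 0, "dy": 0, "dz": -0.3, "yaw": 0, "fingers": 0.4}, {"dx": -0.18, "dy": -0.3, "dz": 0, "yaw": 0, "fingers": 0.4}, {"dx": -0.18, "dy": -0.3, "dz": 0, "yaw": 0, "fingers": 0.4}, {"dx": -0.18, "dy": -0.3, "dz": 0, "yaw": 0, "fingers": 0.4}, {"dx": -0.18, "dy": -0.3, "dz": 0, "yaw": 0, "fingers": 0.4}, {"dx": -0.18, "dy": -0.3, "dz": 0, "yaw": 0, "fingers": 0.4}, {"dx": -0.18, "dy": -0.345, "dz": 0, "yaw": 0, "fingers": 0.4}, {"dx": 0, "dy": 0, "dz": 0.3, "yaw": 0.023, "fingers": 0.4}, {"dx": 0, "dy": 0, "dz": 0.3, "yaw": 0, "fingers": 0.4}, {"dx": 0, "dy": 0, "dz": 0.3, "yaw": 0, "fingers": 0.4}, {"dx": 0, "dy": 0, "dz": 0.3, "yaw": 0, "fingers": 0.4}, {"dx": 0, "dy": 0, "dz": 0, "yaw": 0, "fingers": 0.4}]'

```text
clock: 15.9
position: [0.4428, -0.0451, 0.07]
tool_rot: [-3.137, 0.0, 1.537]
force: [0.3, 0.2, 1.6]
grip_width: 0.051
finger_force: 0.0
```

```bash
python3 snap.py s3.png 240 360 140 270 260 380 170 300
```

```text
(no output)
```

View pics/s3.png

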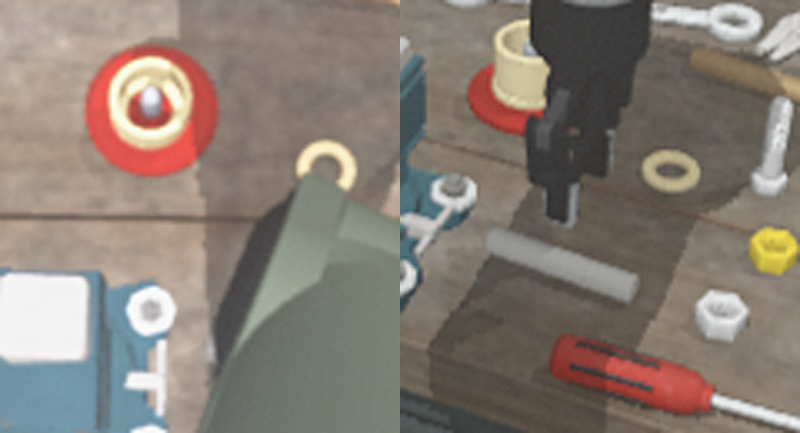

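The bush stands upright on the washer. Now the pin.

drive_tool --targets '[{"dx": 0, "dy": 0.015, "dz": 0.15, "yaw": 0, "fingers": 0.4}, {"dx": 0, "dy": 0, "dz": 0.15, "yaw": 0, "fingers": 0.4}, {"dx": 0, "dy": 0, "dz": 0.15, "yaw": 0, "fingers": 0.4}, {"dx": 0, "dy": 0, "dz": 0.12, "yaw": 0, "fingers": 0.4}, {"dx": 0, "dy": 0, "dz": 0.09, "yaw": 0, "fingers": 0.4}, {"dx": 0, "dy": 0, "dz": 0, "yaw": 0, "fingers": 0.4}, {"dx": 0, "dy": 0, "dz": 0, "yaw": 0, "fingers": 0.9}, {"dx": 0, "dy": 0, "dz": 0, "yaw": 0, "fingers": 0.9}, {"dx": 0, "dy": 0, "dz": 0, "yaw": 0, "fingers": 0.9}, {"dx": 0, "dy": 0, "dz": 0, "yaw": 0, "fingers": 0.9}, {"dx": 0, "dy": 0, "dz": 0, "yaw": 0, "fingers": 0.9}]' --squeeze 60

```text
clock: 17.1
position: [0.4461, -0.045, 0.007]
tool_rot: [3.141, -0.0, 1.537]
force: [-2.5, 0.2, 10.4]
grip_width: 0.0171
finger_force: 58.3
```

drive_tool --targets '[{"dx": 0, "dy": 0, "dz": -0.05, "yaw": 0, "fingers": 0.9}, {"dx": 0, "dy": 0, "dz": -0.1, "yaw": 0, "fingers": 0.9}, {"dx": 0, "dy": 0, "dz": -0.15, "yaw": 0, "fingers": 0.9}, {"dx": 0, "dy": 0, "dz": -0.2, "yaw": 0, "fingers": 0.9}, {"dx": 0, "dy": 0, "dz": -0.2, "yaw": 0, "fingers": 0.9}, {"dx": 0, "dy": 0, "dz": 0, "yaw": 0, "fingers": 0.9}, {"dx": 0, "dy": 0, "dz": 0, "yaw": 0, "fingers": 0.9}]'

```text
clock: 17.8
position: [0.4461, -0.0447, 0.0767]
tool_rot: [3.141, -0.0, 1.538]
force: [0.1, -0.2, -4.2]
grip_width: 0.0172
finger_force: 59.3
```

```bash
python3 snap.py s4.png 240 360 140 270 270 350 180 270
```

```text
(no output)
```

View pics/s4.png

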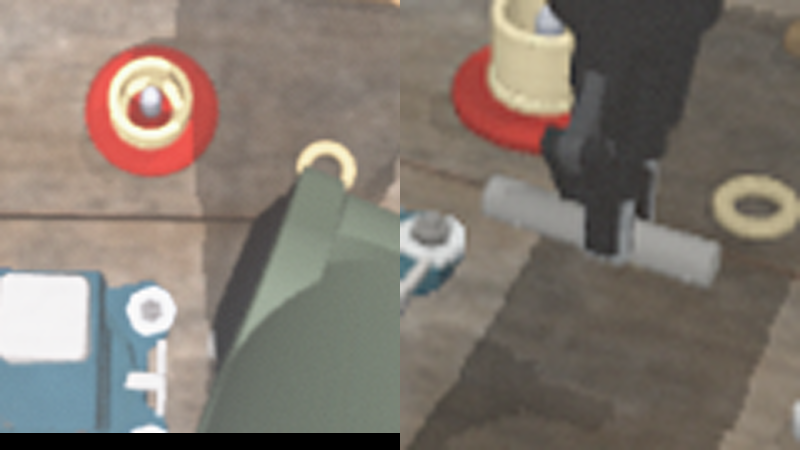

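```bash
python3 - <<'E'
from h import *
for z in(.075,.08,.085):
    a,b=ray("scene",288.8,220,z),ray("scene",331.4,232.6,z);print(z,a,b,np.linalg.norm(a-b),(a+b)/2)
E
```

```text
0.075 [0.44780317 0.01573893 0.075     ] [ 0.44674868 -0.08786439  0.075     ] 0.10360868657491051 [ 0.44727592 -0.03606273  0.075     ]
0.08 [0.4419677  0.01332946 0.08      ] [ 0.44092149 -0.08946025  0.08      ] 0.10279503351099328 [ 0.4414446  -0.03806539  0.08      ]
0.085 [0.43613224 0.01091999 0.085     ] [ 0.43509431 -0.09105611  0.085     ] 0.10198138044707607 [ 0.43561327 -0.04006806  0.085     ]
```

drive_tool --targets '[{"dx": 0, "dy": 0, "dz": -0.2, "yaw": 0, "fingers": 0.9}, {"dx": 0, "dy": 0, "dz": -0.25, "yaw": 0, "fingers": 0.9}, {"dx": 0, "dy": 0, "dz": -0.25, "yaw": 0, "fingers": 0.9}, {"dx": 0, "dy": 0, "dz": -0.25, "yaw": 0, "fingers": 0.9}, {"dx": 0, "dy": 0, "dz": -0.25, "yaw": 0, "fingers": 0.9}, {"dx": 0, "dy": 0.3, "dz": 0, "yaw": 0, "fingers": 0.9}, {"dx": 0, "dy": 0.3, "dz": 0, "yaw": 0, "fingers": 0.9}, {"dx": 0, "dy": 0.3, "dz": 0, "yaw": 0, "fingers": 0.9}, {"dx": 0.31, "dy": 0.1, "dz": 0, "yaw": 0, "fingers": 0.9}, {"dx": 0.31, "dy": 0.1, "dz": 0, "yaw": 0, "fingers": 0.9}, {"dx": 0.31, "dy": 0.1, "dz": 0, "yaw": 0, "fingers": 0.9}, {"dx": 0.31, "dy": 0.1, "dz": 0, "yaw": 0, "fingers": 0.9}, {"dx": 0.31, "dy": 0.1, "dz": 0, "yaw": 0, "fingers": 0.9}, {"dx": 0.31, "dy": 0.1, "dz": 0, "yaw": 0, "fingers": 0.9}, {"dx": 0.31, "dy": 0.1, "dz": 0, "yaw": 0, "fingers": 0.9}, {"dx": 0.31, "dy": 0.1, "dz": 0, "yaw": 0, "fingers": 0.9}, {"dx": 0.31, "dy": 0.1, "dz": 0, "yaw": 0, "fingers": 0.9}, {"dx": 0.31, "dy": 0.06, "dz": 0, "yaw": 0, "fingers": 0.9}, {"dx": 0, "dy": 0, "dz": 0, "yaw": 0, "fingers": 0.9}]'

```text
clock: 19.8
position: [0.6414, 0.2635, 0.1939]
tool_rot: [-3.139, -0.001, 1.542]
force: [-0.1, -0.1, -4.2]
grip_width: 0.0171
finger_force: 59.4
```

drive_tool --targets '[{"dx": 0, "dy": 0, "dz": 0, "yaw": 0.086, "fingers": 0.9}, {"dx": 0, "dy": 0, "dz": 0, "yaw": 0.086, "fingers": 0.9}, {"dx": 0, "dy": 0, "dz": 0, "yaw": 0.086, "fingers": 0.9}, {"dx": 0, "dy": 0, "dz": 0, "yaw": 0.086, "fingers": 0.9}, {"dx": 0, "dy": 0, "dz": 0, "yaw": 0.086, "fingers": 0.9}, {"dx": 0, "dy": 0, "dz": 0, "yaw": 0.086, "fingers": 0.9}, {"dx": 0, "dy": 0, "dz": 0, "yaw": 0.086, "fingers": 0.9}, {"dx": 0, "dy": 0, "dz": 0.2, "yaw": 0, "fingers": 0.9}, {"dx": 0, "dy": 0, "dz": 0.2, "yaw": 0, "fingers": 0.9}, {"dx": 0, "dy": 0, "dz": 0.2, "yaw": 0, "fingers": 0.9}, {"dx": 0, "dy": 0, "dz": 0.2, "yaw": 0, "fingers": 0.9}, {"dx": 0, "dy": 0, "dz": 0.1, "yaw": 0, "fingers": 0.9}, {"dx": 0, "dy": 0, "dz": 0, "yaw": 0, "fingers": 0.9}, {"dx": 0, "dy": 0, "dz": 0, "yaw": 0, "fingers": 0.9}]'

```text
clock: 21.2
position: [0.6424, 0.2583, 0.1066]
tool_rot: [3.141, 0.0, 0.591]
force: [0.6, -0.8, -2.2]
grip_width: 0.017
finger_force: 59.5
```

```bash
python3 snap.py s5.png 160 260 110 200 200 290 120 210
```

```text
(no output)
```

View pics/s5.png

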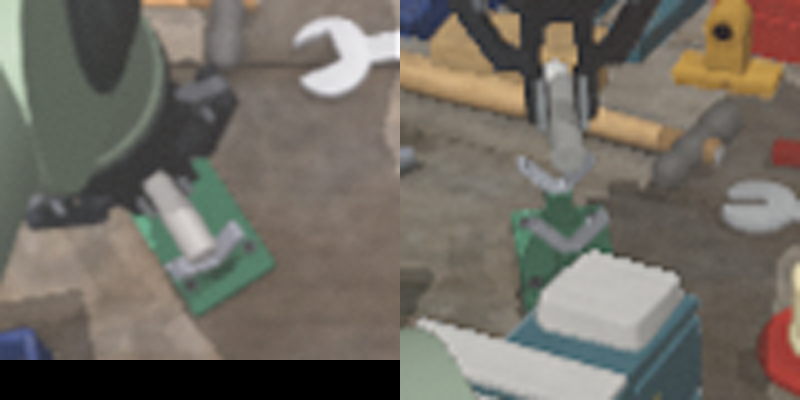

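```bash
python3 - <<'E'
from v import *
t=cv2.imread("pics/last_top.png");s=cv2.imread("pics/last_scene.png")
a=.591;d=np.array([np.cos(a),np.sin(a)]);n=np.array([-d[1],d[0]]);m=np.array([.6424,.2583])+.0075*d
P=lambda u,w,z:np.r_[m+d*u+n*w,z]
L=model_m(.648,.263,np.radians(34))+[[P(-.055,.01,.11),P(.055,.01,.11),P(.055,-.01,.11),P(-.055,-.01,.11),P(-.055,.01,.11)]]
g=np.hstack([over("top",t,(185,240,140,195),7,L,0),over("scene",s,(210,265,125,180),7,L,0)]);cv2.imwrite("pics/s6.png",g)
E
```

```text
plate corners [[0.6652 0.3106]
 [0.6948 0.2556]
 [0.6451 0.2289]
 [0.6159 0.2836]]
stand [0.629  0.0631 0.01  ]
tip [0.6331 0.0626 0.058 ]
((285.03515625, 173.0122528076172), (38.44728469848633, 38.998260498046875), 72.3350601196289)
washer [ 0.4393 -0.2802  0.006 ]
 ell [ 0.4398 -0.2801  0.006 ]
 sides [0.062  0.0594]
 ang -88.93639281526283 178.15253188698594
small [ 0.5867 -0.0719  0.004 ]
 ell [ 0.5865 -0.0718  0.004 ]
 sides [0.0441 0.0434]
 ang -43.92667353129826 -135.17086187536015
nut [ 0.4441 -0.1537  0.014 ]
 ell [ 0.4441 -0.1538  0.014 ]
 sides [0.0297 0.0296]
 ang -88.92621595336323 179.27752326729268
pin [ 0.4442 -0.029   0.012 ]
 ell [ 0.4442 -0.0293  0.012 ]
 sides [0.0166 0.0931]
 ang -3.8153533242188926 -93.48934643120393
bush [ 0.5943 -0.2623  0.04  ]
bushL [[ 0.5938 -0.2318]
 [ 0.5947 -0.2933]
 [ 0.6263 -0.2631]
 [ 0.5626 -0.2614]]
bolt head [ 0.6045 -0.1432  0.01  ]
bolt tip [ 0.6042 -0.1432  0.08  ]
V far [[0.6652 0.3064]
 [0.6931 0.2643]]
V near [[0.6072 0.2651]
 [0.6335 0.2226]]
bin [[0.542  0.4416]
 [0.5631 0.3437]]
lip [[0.39   0.4022]
 [0.4112 0.3133]]
----
[[0.6207 0.2088]
 [0.586  0.2558]
 [0.6936 0.262 ]
 [0.6609 0.3127]]
-53.51402584563024 36.111767018512005 37.246475285604376 0.058367479981208975
pin ends [array([0.4469, 0.0187]), array([ 0.4428, -0.0934])]
```

View pics/s6.png

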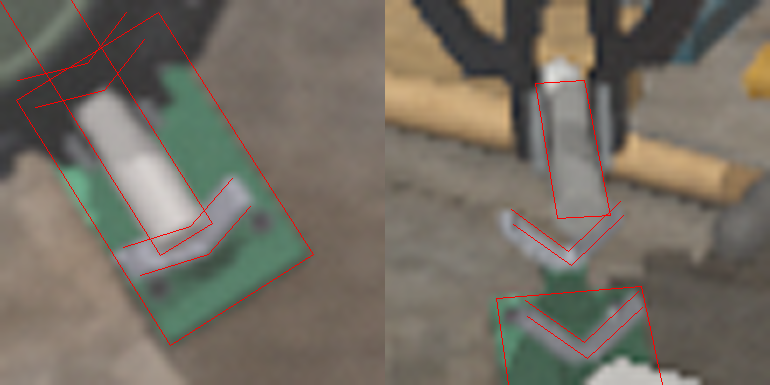

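drive_tool --targets '[{"dx": -0.03, "dy": 0, "dz": 0.1, "yaw": 0, "fingers": 0.9}, {"dx": 0, "dy": 0, "dz": 0.1, "yaw": 0, "fingers": 0.9}, {"dx": 0, "dy": 0, "dz": 0.1, "yaw": 0, "fingers": 0.9}, {"dx": 0, "dy": 0, "dz": 0.1, "yaw": 0, "fingers": 0.9}, {"dx": 0, "dy": 0, "dz": 0.07, "yaw": 0, "fingers": 0.9}, {"dx": 0, "dy": 0, "dz": 0.05, "yaw": 0, "fingers": 0.9}, {"dx": 0, "dy": 0, "dz": 0.03, "yaw": 0, "fingers": 0.9}, {"dx": 0, "dy": 0, "dz": 0, "yaw": 0, "fingers": 0.9}, {"dx": 0, "dy": 0, "dz": 0, "yaw": 0, "fingers": 0.9}]'

```text
clock: 22.2
position: [0.6397, 0.2571, 0.0516]
tool_rot: [-3.141, -0.0, 0.592]
force: [-1.3, -0.1, -1.1]
grip_width: 0.0177
finger_force: 59.7
```

drive_tool --targets '[{"dx": 0, "dy": 0, "dz": 0.015, "yaw": 0, "fingers": 0.9}, {"dx": 0, "dy": 0, "dz": 0.01, "yaw": 0, "fingers": 0.9}, {"dx": 0, "dy": 0, "dz": 0, "yaw": 0, "fingers": 0.9}, {"dx": 0, "dy": 0, "dz": 0, "yaw": 0, "fingers": 0.9}]'

```text
clock: 22.6
position: [0.6398, 0.2576, 0.05]
tool_rot: [-3.141, -0.001, 0.592]
force: [-7.9, 1.5, 13.0]
grip_width: 0.0176
finger_force: 61.3
```

drive_tool --targets '[{"dx": 0, "dy": -0.01, "dz": -0.005, "yaw": 0, "fingers": 0.9}, {"dx": 0, "dy": 0, "dz": 0, "yaw": 0, "fingers": 0.72}, {"dx": 0, "dy": 0, "dz": 0, "yaw": 0, "fingers": 0.65}, {"dx": 0, "dy": 0, "dz": 0, "yaw": 0, "fingers": 0.5}, {"dx": 0, "dy": 0, "dz": 0, "yaw": 0, "fingers": 0.4}, {"dx": 0, "dy": 0, "dz": 0, "yaw": 0, "fingers": 0.4}, {"dx": 0, "dy": 0, "dz": 0, "yaw": 0, "fingers": 0.4}, {"dx": 0, "dy": 0, "dz": -0.1, "yaw": 0, "fingers": 0.4}, {"dx": 0, "dy": 0, "dz": -0.2, "yaw": 0, "fingers": 0.4}, {"dx": 0, "dy": 0, "dz": -0.4, "yaw": 0, "fingers": 0.4}, {"dx": 0, "dy": 0, "dz": -0.4, "yaw": 0, "fingers": 0.4}, {"dx": 0, "dy": 0, "dz": -0.4, "yaw": 0, "fingers": 0.4}, {"dx": 0, "dy": 0, "dz": 0, "yaw": 0, "fingers": 0.4}]'

```text
clock: 23.9
position: [0.6413, 0.2578, 0.2056]
tool_rot: [3.14, -0.008, 0.591]
force: [0.2, -0.6, -1.2]
grip_width: 0.0517
finger_force: 0.0
```

drive_tool --targets '[{"dx": 0, "dy": 0, "dz": 0, "yaw": -0.088, "fingers": 0.4}, {"dx": 0, "dy": 0, "dz": 0, "yaw": -0.088, "fingers": 0.4}, {"dx": 0, "dy": 0, "dz": 0, "yaw": -0.088, "fingers": 0.4}, {"dx": 0, "dy": 0, "dz": 0, "yaw": -0.088, "fingers": 0.4}, {"dx": 0, "dy": 0, "dz": 0, "yaw": -0.088, "fingers": 0.4}, {"dx": 0, "dy": 0, "dz": 0, "yaw": -0.088, "fingers": 0.4}, {"dx": 0, "dy": 0, "dz": 0, "yaw": -0.088, "fingers": 0.4}, {"dx": 0, "dy": 0, "dz": 0, "yaw": -0.088, "fingers": 0.4}, {"dx": 0, "dy": 0, "dz": 0, "yaw": -0.088, "fingers": 0.4}, {"dx": -0.315, "dy": -0.27, "dz": 0, "yaw": 0, "fingers": 0.4}, {"dx": -0.315, "dy": -0.27, "dz": 0, "yaw": 0, "fingers": 0.4}, {"dx": -0.315, "dy": -0.27, "dz": 0, "yaw": 0, "fingers": 0.4}, {"dx": -0.315, "dy": -0.27, "dz": 0, "yaw": 0, "fingers": 0.4}, {"dx": -0.315, "dy": -0.27, "dz": 0, "yaw": 0, "fingers": 0.4}, {"dx": -0.315, "dy": -0.27, "dz": 0, "yaw": 0, "fingers": 0.4}, {"dx": -0.315, "dy": -0.27, "dz": 0, "yaw": 0, "fingers": 0.4}, {"dx": -0.315, "dy": -0.27, "dz": 0, "yaw": 0, "fingers": 0.4}, {"dx": -0.315, "dy": -0.27, "dz": 0, "yaw": 0, "fingers": 0.4}, {"dx": -0.315, "dy": -0.27, "dz": 0, "yaw": 0, "fingers": 0.4}, {"dx": -0.315, "dy": -0.27, "dz": 0, "yaw": 0, "fingers": 0.4}]'

```text
clock: 25.9
position: [0.4423, -0.1559, 0.1998]
tool_rot: [3.141, 0.0, 1.836]
force: [1.0, -0.9, 0.6]
grip_width: 0.0511
finger_force: 0.0
```

```bash
python3 snap.py s7.png 180 240 135 195 210 270 140 200; python3 -c "
from workcell import readout;print(readout.observe()['position'],readout.observe()['tool_rot'])"
```

```text
[ 0.44075795 -0.15905436  0.19999775] [3.14152014e+00 1.16729939e-03 1.82899740e+00]
```

View pics/s7.png

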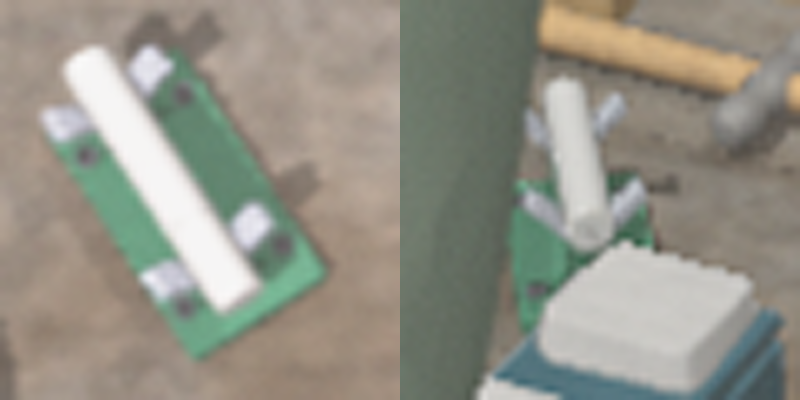

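The pin lies in both V's, centred to about 3 mm. That uses up the picture views, so I'll check by numbers from here. Next, the nut.

drive_tool --targets '[{"dx": 0.04, "dy": 0.05, "dz": 0.3, "yaw": 0, "fingers": 0.4}, {"dx": 0, "dy": 0, "dz": 0.3, "yaw": 0, "fingers": 0.4}, {"dx": 0, "dy": 0, "dz": 0.3, "yaw": 0, "fingers": 0.4}, {"dx": 0, "dy": 0, "dz": 0.3, "yaw": 0, "fingers": 0.4}, {"dx": 0, "dy": 0, "dz": 0.3, "yaw": 0, "fingers": 0.4}, {"dx": 0, "dy": 0, "dz": 0.13, "yaw": 0, "fingers": 0.4}, {"dx": 0, "dy": 0, "dz": 0, "yaw": 0, "fingers": 0.4}, {"dx": 0, "dy": 0, "dz": 0, "yaw": 0, "fingers": 0.4}]'

```text
clock: 26.8
position: [0.4474, -0.1495, 0.0372]
tool_rot: [3.141, 0.0, 1.835]
force: [0.1, -0.4, 0.1]
grip_width: 0.0509
finger_force: 0.0
```

drive_tool --targets '[{"dx": -0.03, "dy": -0.04, "dz": 0.1, "yaw": 0, "fingers": 0.4}, {"dx": 0, "dy": 0, "dz": 0.1, "yaw": 0, "fingers": 0.4}, {"dx": 0, "dy": 0, "dz": 0.1, "yaw": 0, "fingers": 0.4}, {"dx": 0, "dy": 0, "dz": 0, "yaw": 0, "fingers": 0.4}, {"dx": 0, "dy": 0, "dz": 0, "yaw": 0, "fingers": 0.9}, {"dx": 0, "dy": 0, "dz": 0, "yaw": 0, "fingers": 0.9}, {"dx": 0, "dy": 0, "dz": 0, "yaw": 0, "fingers": 0.9}, {"dx": 0, "dy": 0, "dz": 0, "yaw": 0, "fingers": 0.9}]' --squeeze 40

```text
clock: 27.6
position: [0.4441, -0.1532, 0.0066]
tool_rot: [3.141, 0.0, 1.836]
force: [-0.8, -0.5, 2.4]
grip_width: 0.0291
finger_force: 39.8
```

drive_tool --targets '[{"dx": 0, "dy": 0, "dz": -0.2, "yaw": 0, "fingers": 0.9}, {"dx": 0, "dy": 0, "dz": -0.4, "yaw": 0, "fingers": 0.9}, {"dx": 0, "dy": 0, "dz": -0.4, "yaw": 0, "fingers": 0.9}, {"dx": 0, "dy": 0, "dz": -0.4, "yaw": 0, "fingers": 0.9}, {"dx": 0, "dy": 0, "dz": -0.4, "yaw": 0, "fingers": 0.9}, {"dx": 0, "dy": 0, "dz": -0.2, "yaw": 0, "fingers": 0.9}, {"dx": 0.13, "dy": 0.32, "dz": 0, "yaw": 0, "fingers": 0.9}, {"dx": 0.13, "dy": 0.32, "dz": 0, "yaw": 0, "fingers": 0.9}, {"dx": 0.13, "dy": 0.32, "dz": 0, "yaw": 0, "fingers": 0.9}, {"dx": 0.13, "dy": 0.32, "dz": 0, "yaw": 0, "fingers": 0.9}, {"dx": 0.13, "dy": 0.32, "dz": 0, "yaw": 0, "fingers": 0.9}, {"dx": 0.36, "dy": 0.1, "dz": 0, "yaw": 0, "fingers": 0.9}, {"dx": 0.36, "dy": 0.1, "dz": 0, "yaw": 0, "fingers": 0.9}, {"dx": 0.36, "dy": 0.1, "dz": 0, "yaw": 0, "fingers": 0.9}, {"dx": 0.36, "dy": 0.1, "dz": 0, "yaw": 0, "fingers": 0.9}, {"dx": 0.36, "dy": 0.1, "dz": 0, "yaw": 0, "fingers": 0.9}, {"dx": 0.36, "dy": 0.1, "dz": 0, "yaw": 0, "fingers": 0.9}, {"dx": 0.36, "dy": 0.1, "dz": 0, "yaw": 0, "fingers": 0.9}, {"dx": 0.36, "dy": 0.1, "dz": 0, "yaw": 0, "fingers": 0.9}]'

```text
clock: 29.5
position: [0.5828, 0.2519, 0.2064]
tool_rot: [3.142, -0.0, 1.836]
force: [0.4, -0.0, -1.2]
grip_width: 0.0286
finger_force: 39.9
```

drive_tool --targets '[{"dx": 0.3, "dy": -0.18, "dz": 0, "yaw": 0, "fingers": 0.9}, {"dx": 0.3, "dy": -0.18, "dz": 0, "yaw": 0, "fingers": 0.9}, {"dx": 0.3, "dy": -0.18, "dz": 0, "yaw": 0, "fingers": 0.9}, {"dx": 0.3, "dy": -0.18, "dz": 0, "yaw": 0, "fingers": 0.9}, {"dx": 0.29, "dy": -0.2, "dz": 0, "yaw": 0.03, "fingers": 0.9}, {"dx": 0, "dy": 0, "dz": 0, "yaw": 0, "fingers": 0.9}, {"dx": 0, "dy": 0, "dz": 0, "yaw": 0, "fingers": 0.9}, {"dx": 0, "dy": 0, "dz": 0, "yaw": 0, "fingers": 0.9}]'

```text
clock: 30.3
position: [0.4559, 0.3693, 0.2064]
tool_rot: [3.141, 0.0, 1.788]
force: [0.2, 0.2, -0.9]
grip_width: 0.0286
finger_force: 39.9
```

drive_tool --targets '[{"dx": 0, "dy": 0, "dz": 0.3, "yaw": 0, "fingers": 0.9}, {"dx": 0, "dy": 0, "dz": 0.3, "yaw": 0, "fingers": 0.9}, {"dx": 0, "dy": 0, "dz": 0.3, "yaw": 0, "fingers": 0.9}, {"dx": 0, "dy": 0, "dz": 0.3, "yaw": 0, "fingers": 0.9}, {"dx": 0, "dy": 0, "dz": 0.25, "yaw": 0, "fingers": 0.9}, {"dx": 0, "dy": 0, "dz": 0.2, "yaw": 0, "fingers": 0.9}, {"dx": 0, "dy": 0, "dz": 0.15, "yaw": 0, "fingers": 0.9}, {"dx": 0, "dy": 0, "dz": 0, "yaw": 0, "fingers": 0.9}, {"dx": 0, "dy": 0, "dz": 0, "yaw": 0, "fingers": 0.5}, {"dx": 0, "dy": 0, "dz": 0, "yaw": 0, "fingers": 0.5}, {"dx": 0, "dy": 0, "dz": 0, "yaw": 0, "fingers": 0.5}, {"dx": 0, "dy": 0, "dz": 0, "yaw": 0, "fingers": 0.5}]'

```text
clock: 31.5
position: [0.4556, 0.3703, 0.027]
tool_rot: [3.141, -0.001, 1.789]
force: [-0.8, -0.2, -0.7]
grip_width: 0.0425
finger_force: 0.0
```

drive_tool --targets '[{"dx": 0, "dy": 0, "dz": -0.3, "yaw": 0, "fingers": 0.5}, {"dx": 0, "dy": 0, "dz": -0.4, "yaw": 0, "fingers": 0.5}, {"dx": 0, "dy": 0, "dz": -0.4, "yaw": 0, "fingers": 0.5}, {"dx": 0, "dy": 0, "dz": -0.4, "yaw": 0, "fingers": 0.5}, {"dx": 0, "dy": 0, "dz": -0.4, "yaw": 0, "fingers": 0.5}, {"dx": -0.285, "dy": 0.197, "dz": 0, "yaw": 0, "fingers": 0.5}, {"dx": -0.285, "dy": 0.197, "dz": 0, "yaw": 0, "fingers": 0.5}, {"dx": -0.285, "dy": 0.197, "dz": 0, "yaw": 0, "fingers": 0.5}, {"dx": -0.285, "dy": 0.197, "dz": 0, "yaw": 0, "fingers": 0.5}, {"dx": -0.285, "dy": 0.197, "dz": 0, "yaw": 0, "fingers": 0.5}, {"dx": -0.39, "dy": -0.064, "dz": 0, "yaw": 0, "fingers": 0.5}, {"dx": -0.39, "dy": -0.064, "dz": 0, "yaw": 0, "fingers": 0.5}, {"dx": -0.39, "dy": -0.064, "dz": 0, "yaw": 0, "fingers": 0.5}, {"dx": -0.39, "dy": -0.064, "dz": 0, "yaw": 0, "fingers": 0.5}, {"dx": -0.39, "dy": -0.064, "dz": 0, "yaw": 0, "fingers": 0.5}, {"dx": -0.39, "dy": -0.064, "dz": 0, "yaw": 0, "fingers": 0.5}, {"dx": -0.39, "dy": -0.064, "dz": 0, "yaw": 0, "fingers": 0.5}, {"dx": -0.39, "dy": -0.064, "dz": 0, "yaw": 0, "fingers": 0.5}, {"dx": -0.39, "dy": -0.064, "dz": 0, "yaw": 0, "fingers": 0.5}, {"dx": -0.39, "dy": -0.064, "dz": 0, "yaw": 0, "fingers": 0.5}]'

```text
clock: 33.5
position: [0.604, -0.144, 0.2167]
tool_rot: [3.141, 0.0, 1.789]
force: [0.2, 0.4, -0.1]
grip_width: 0.0424
finger_force: 0.0
```

drive_tool --targets '[{"dx": 0, "dy": 0, "dz": 0.2, "yaw": 0, "fingers": 0.5}, {"dx": 0, "dy": 0, "dz": 0.3, "yaw": 0, "fingers": 0.5}, {"dx": 0, "dy": 0, "dz": 0.2, "yaw": 0, "fingers": 0.5}, {"dx": 0, "dy": 0, "dz": 0, "yaw": 0, "fingers": 0.5}, {"dx": 0, "dy": 0, "dz": 0, "yaw": 0, "fingers": 0.5}]'

```text
clock: 34.0
position: [0.6043, -0.1426, 0.1471]
tool_rot: [3.141, 0.0, 1.789]
force: [-0.1, 0.1, 1.3]
grip_width: 0.0425
finger_force: 0.0
```

drive_tool --targets '[{"dx": 0, "dy": 0, "dz": 0.2, "yaw": 0, "fingers": 0.5}, {"dx": 0, "dy": 0, "dz": 0.3, "yaw": 0, "fingers": 0.5}, {"dx": 0, "dy": 0, "dz": 0.3, "yaw": 0, "fingers": 0.5}, {"dx": 0, "dy": 0, "dz": 0.2, "yaw": 0, "fingers": 0.5}, {"dx": 0, "dy": 0, "dz": 0.14, "yaw": 0, "fingers": 0.5}, {"dx": 0, "dy": 0, "dz": 0, "yaw": 0, "fingers": 0.5}, {"dx": 0, "dy": 0, "dz": 0, "yaw": 0, "fingers": 0.95}, {"dx": 0, "dy": 0, "dz": 0, "yaw": 0, "fingers": 0.95}, {"dx": 0, "dy": 0, "dz": 0, "yaw": 0, "fingers": 0.95}, {"dx": 0, "dy": 0, "dz": 0, "yaw": 0, "fingers": 0.95}, {"dx": 0, "dy": 0, "dz": 0, "yaw": 0, "fingers": 0.95}, {"dx": 0, "dy": 0, "dz": -0.2, "yaw": 0, "fingers": 0.95}, {"dx": 0, "dy": 0, "dz": -0.4, "yaw": 0, "fingers": 0.95}, {"dx": 0, "dy": 0, "dz": -0.4, "yaw": 0, "fingers": 0.95}, {"dx": 0, "dy": 0, "dz": -0.4, "yaw": 0, "fingers": 0.95}, {"dx": 0, "dy": 0, "dz": -0.4, "yaw": 0, "fingers": 0.95}, {"dx": 0, "dy": 0, "dz": 0, "yaw": 0, "fingers": 0.95}]'

```text
clock: 35.7
position: [0.6062, -0.1433, 0.2184]
tool_rot: [3.134, 0.003, 1.788]
force: [0.5, -0.4, -1.4]
grip_width: 0.015
finger_force: 39.2
```

drive_tool --targets '[{"dx": 0.39, "dy": 0.064, "dz": 0, "yaw": 0, "fingers": 0.95}, {"dx": 0.39, "dy": 0.064, "dz": 0, "yaw": 0, "fingers": 0.95}, {"dx": 0.39, "dy": 0.064, "dz": 0, "yaw": 0, "fingers": 0.95}, {"dx": 0.39, "dy": 0.064, "dz": 0, "yaw": 0, "fingers": 0.95}, {"dx": 0.39, "dy": 0.064, "dz": 0, "yaw": 0, "fingers": 0.95}, {"dx": 0.39, "dy": 0.064, "dz": 0, "yaw": 0, "fingers": 0.95}, {"dx": 0.39, "dy": 0.064, "dz": 0, "yaw": 0, "fingers": 0.95}, {"dx": 0.39, "dy": 0.064, "dz": 0, "yaw": 0, "fingers": 0.95}, {"dx": 0.39, "dy": 0.064, "dz": 0, "yaw": 0, "fingers": 0.95}, {"dx": 0.39, "dy": 0.064, "dz": 0, "yaw": 0, "fingers": 0.95}, {"dx": 0.287, "dy": -0.095, "dz": 0, "yaw": 0, "fingers": 0.95}, {"dx": 0.287, "dy": -0.095, "dz": 0, "yaw": 0, "fingers": 0.95}, {"dx": 0.287, "dy": -0.095, "dz": 0, "yaw": 0, "fingers": 0.95}, {"dx": 0.287, "dy": -0.095, "dz": 0, "yaw": 0, "fingers": 0.95}, {"dx": 0.287, "dy": -0.095, "dz": 0, "yaw": 0, "fingers": 0.95}, {"dx": 0, "dy": 0, "dz": 0, "yaw": 0, "fingers": 0.95}, {"dx": 0, "dy": 0, "dz": 0, "yaw": 0, "fingers": 0.95}]'

```text
clock: 37.4
position: [0.5045, 0.3823, 0.2124]
tool_rot: [3.141, 0.0, 1.79]
force: [0.6, -0.7, -1.2]
grip_width: 0.0148
finger_force: 39.3
```

drive_tool --targets '[{"dx": 0, "dy": 0, "dz": 0.3, "yaw": 0, "fingers": 0.95}, {"dx": 0, "dy": 0, "dz": 0.3, "yaw": 0, "fingers": 0.95}, {"dx": 0, "dy": 0, "dz": 0.3, "yaw": 0, "fingers": 0.95}, {"dx": 0, "dy": 0, "dz": 0.3, "yaw": 0, "fingers": 0.95}, {"dx": 0, "dy": 0, "dz": 0, "yaw": 0, "fingers": 0.95}, {"dx": 0, "dy": 0, "dz": 0, "yaw": 0, "fingers": 0.95}]'

```text
clock: 38.0
position: [0.5057, 0.3811, 0.0931]
tool_rot: [3.141, 0.001, 1.787]
force: [0.8, -0.1, -0.6]
grip_width: 0.0149
finger_force: 39.3
```

```bash
python3 - <<'E'
from h import *
from workcell import grab_frame
t=grab_frame("top");cv2.imwrite("pics/last_top.png",t)
hsv=cv2.cvtColor(t,cv2.COLOR_BGR2HSV)
m=cv2.inRange(hsv,(0,0,120),(180,70,255))[195:268,130:182]
n,l,s,c=cv2.connectedComponentsWithStats(m)
for i in range(1,n):
    if s[i,4]>15: print(c[i]+[130,195],s[i], ray("top",*(c[i]+[130,195]),.02))
print("nut expected",pix("top",(.4556,.3703,.02)))
E
```

```text
[150.58267717 215.31496063] [ 10  15  19  13 127] [0.51291954 0.40006309 0.02      ]
[179.  215.5] [47 15  5 11 34] [0.51369328 0.3278636  0.02      ]
[132.61403509 234.45614035] [ 0 33  7 13 57] [0.46388674 0.4422901  0.02      ]
[162.15882353 238.43529412] [ 25  36  16  15 170] [0.45532545 0.36698553 0.02      ]
[150.39455782 260.90702948] [  0  47  52  26 441] [0.39916703 0.39292498 0.02      ]
nut expected [160.8519196  238.30059689]
```

drive_tool --targets '[{"dx": 0, "dy": 0, "dz": 0.15, "yaw": 0, "fingers": 0.95}, {"dx": 0, "dy": 0, "dz": 0.15, "yaw": 0, "fingers": 0.95}, {"dx": 0, "dy": 0, "dz": 0.13, "yaw": 0, "fingers": 0.95}, {"dx": 0, "dy": 0, "dz": 0.07, "yaw": 0, "fingers": 0.95}, {"dx": 0, "dy": 0, "dz": 0.03, "yaw": 0, "fingers": 0.95}, {"dx": 0, "dy": 0, "dz": 0, "yaw": 0, "fingers": 0.95}, {"dx": 0, "dy": 0, "dz": 0, "yaw": 0, "fingers": 0.95}]'

```text
clock: 38.75
position: [0.5051, 0.3821, 0.0396]
tool_rot: [3.141, -0.0, 1.789]
force: [-0.2, 0.2, -1.4]
grip_width: 0.0149
finger_force: 39.3
```

Release, lift, and move back to a clear spot over the bench.

drive_tool --targets '[{"dx": 0, "dy": 0, "dz": 0.01, "yaw": 0, "fingers": 0.95}, {"dx": 0, "dy": 0, "dz": 0, "yaw": 0, "fingers": 0.6}, {"dx": 0, "dy": 0, "dz": 0, "yaw": 0, "fingers": 0.6}, {"dx": 0, "dy": 0, "dz": 0, "yaw": 0, "fingers": 0.6}, {"dx": 0, "dy": 0, "dz": -0.1, "yaw": 0, "fingers": 0.6}, {"dx": 0, "dy": 0, "dz": -0.3, "yaw": 0, "fingers": 0.6}, {"dx": 0, "dy": 0, "dz": -0.4, "yaw": 0, "fingers": 0.6}, {"dx": 0, "dy": 0, "dz": -0.4, "yaw": 0, "fingers": 0.6}, {"dx": 0, "dy": 0, "dz": -0.4, "yaw": 0, "fingers": 0.6}, {"dx": 0, "dy": 0, "dz": -0.4, "yaw": 0, "fingers": 0.6}, {"dx": -0.287, "dy": 0.095, "dz": 0, "yaw": 0, "fingers": 0.6}, {"dx": -0.287, "dy": 0.095, "dz": 0, "yaw": 0, "fingers": 0.6}, {"dx": -0.287, "dy": 0.095, "dz": 0, "yaw": 0, "fingers": 0.6}, {"dx": -0.287, "dy": 0.095, "dz": 0, "yaw": 0, "fingers": 0.6}, {"dx": -0.287, "dy": 0.095, "dz": 0, "yaw": 0, "fingers": 0.6}, {"dx": -0.35, "dy": -0.064, "dz": 0, "yaw": 0, "fingers": 0.6}, {"dx": -0.35, "dy": -0.064, "dz": 0, "yaw": 0, "fingers": 0.6}, {"dx": -0.35, "dy": -0.064, "dz": 0, "yaw": 0, "fingers": 0.6}, {"dx": -0.35, "dy": -0.064, "dz": 0, "yaw": 0, "fingers": 0.6}, {"dx": -0.35, "dy": -0.064, "dz": 0, "yaw": 0, "fingers": 0.6}]'

```text
clock: 40.75
position: [0.5887, 0.0729, 0.2392]
tool_rot: [3.141, -0.0, 1.788]
force: [0.7, 0.3, -0.5]
grip_width: 0.0343
finger_force: 0.0
```

drive_tool --targets '[{"dx": -0.35, "dy": -0.06, "dz": 0, "yaw": 0, "fingers": 0.6}, {"dx": -0.35, "dy": -0.06, "dz": 0, "yaw": 0, "fingers": 0.6}, {"dx": -0.35, "dy": -0.06, "dz": 0, "yaw": 0, "fingers": 0.6}, {"dx": -0.35, "dy": -0.06, "dz": 0, "yaw": 0, "fingers": 0.6}, {"dx": -0.35, "dy": -0.06, "dz": 0, "yaw": 0, "fingers": 0.6}, {"dx": -0.35, "dy": -0.06, "dz": 0, "yaw": 0, "fingers": 0.6}, {"dx": -0.2, "dy": -0.06, "dz": 0, "yaw": 0, "fingers": 0.6}, {"dx": 0, "dy": 0, "dz": 0, "yaw": 0, "fingers": 0.6}, {"dx": 0, "dy": 0, "dz": 0, "yaw": 0, "fingers": 0.6}]'

```text
clock: 41.65
position: [0.5974, -0.1594, 0.2388]
tool_rot: [3.141, -0.0, 1.788]
force: [-0.2, 0.1, -1.1]
grip_width: 0.0341
finger_force: 0.0
```

```bash
python3 - <<'E'
from h import *
from workcell import grab_frame
t=grab_frame("top");cv2.imwrite("pics/last_top.png",t)
hsv=cv2.cvtColor(t,cv2.COLOR_BGR2HSV)
def comps(lo,hi,b,z,mn=20):
    m=cv2.inRange(hsv,lo,hi)[b[2]:b[3],b[0]:b[1]];n,l,s,c=cv2.connectedComponentsWithStats(m)
    for i in range(1,n):
        if s[i,4]>mn: print((c[i]+[b[0],b[2]]).round(1),s[i],ray("top",*(c[i]+[b[0],b[2]]),z).round(4))
print("bin");comps((0,0,120),(180,70,255),(130,182,195,268),.02)
print("bush");comps((15,30,150),(35,160,255),(262,310,150,200),.04)
print("pin");comps((0,0,195),(180,40,255),(180,240,130,195),.055)
print("exp bolt",pix("top",(.5051,.3821,.014)),pix("top",(.5051,.3821,.084)),"bush",pix("top",(.629,.063,.06)))
E
```

```text
bin
[135.7 196.2] [ 0  0 15  5 46] [0.5611 0.4414 0.02  ]
[177.4 198.2] [42  0 10  8 64] [0.5576 0.3343 0.02  ]
[179.4 218. ] [ 45  10   7  37 128] [0.5073 0.3266 0.02  ]
[155.7 218.1] [ 15  18  21  13 185] [0.506  0.3865 0.02  ]
[149.3 259.3] [  0  29  52  44 480] [0.4032 0.3958 0.02  ]
[162.6 237.9] [ 25  34  16  17 185] [0.4566 0.3659 0.02  ]
bush
[283.5 165. ] [ 13  10  20  18 132] [0.6427 0.0666 0.04  ]
[283.6 179.6] [11 21 24 13 69] [0.6058 0.0657 0.04  ]
pin
[203.  160.9] [  6  12  35  40 476] [0.6467 0.2653 0.055 ]
exp bolt [158.25911141 218.76166136] [148.04700349 215.77986005] bush [284.65487507 168.58433127]
```

All parts measure in place: the nut and bolt are in the front bin, the bush is on the stand, and the pin is in the rests. Handing in.

```bash
python3 -c "
from workcell import workorder;print(workorder.job_done())"
```

```text
the job is handed in; nothing more can be done
None
```

The job is handed in at about 42 s of the 128 s allowed; no verdict came back. The washer and bush are on the spindle stand, the pin is in both V rests, and the nut and bolt are in the front blue bin. I checked the washer, bush and pin in pictures after placing them, and the nut and bolt by image measurements only.

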